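Swap two pots in a bench caddy and click its keeper bar shut

TASK

The blue-lidded grease pot and the red-lidded flux pot are in each other's bays of the three-bay pot caddy: swap them, keeping them upright, so that each stands flat in the bay marked with its own lid's colour, and leave the black pot in its bay. Then swing the hinged keeper bar shut across the front of the pots until it snaps fully home past the spring ball. Do not disturb the other things on the bench.

Things in the scene. Friction and masses are not known exactly. Their poses are not given: they have to be found in the camera images.
- caddy: grey three-bay pot caddy, fixed; base plate 112 x 268 x 5 mm (x = -74..+38 mm). Origin on the bench under the middle bay, z up; front (keeper bar side) is -x; bay centres at x = 0, y = -72, 0, +72 mm. Each bay is 64 x 64 mm, floor 7 mm above the bench, ribs and rear lip 13 mm, front lip 11 mm above the bench; outer faces of the lips at x = -38 and +38 mm
- catch (a point): the brass spring ball on the dark catch block (34 x 24 mm, 21 mm high) at the caddy's front corner, x = -58, y = -118 mm, 25 mm above the bench; behind it, at x = -37 mm, is a stop 37 mm high
- keeper_pivot (a point): the hinge axis (vertical) of the keeper bar, on the caddy at x = -46, y = +122 mm, 28 mm above the bench
- keeper_mid (a point): point on the keeper bar's centre line 130 mm from the hinge axis. The bar is straight steel, 248 mm long from the hinge, 10 mm thick, its underside 22 mm and its top 34 mm above the bench (things lower than 22 mm pass beneath it); it swings in the horizontal plane
- keeper_tip (a point): point on the bar's centre line in the middle of its yellow end, 235 mm from the hinge axis
- keeper (a joint): angle of the keeper bar in rad: 0 shut (bar along the caddy's -y axis, at the stop, held by the spring ball), growing as it opens to the caddy's -x side (pi/2: along -x). It stays where left. The ball resists from about 0.11 rad and snaps the bar home from about 0.03 rad; about 6 N at the tip takes it past
- bay_blue: blue bay insert with a blue tab behind the bay; origin on its floor at the bay's centre, where the pot's underside belongs, z up, x as the caddy's. Which bay has which colour varies
- bay_red: red bay insert, as bay_blue
- bay_black: black bay insert, as bay_blue
- grease_pot: round pot with a blue lid, 53 mm across (52 mm below the lid) and 45 mm high; origin at the centre of its underside, z up; starts in the red bay, belongs in the blue bay
- flux_pot: round pot with a red lid, 45 mm across and 30 mm high; origin at the centre of its underside, z up; starts in the blue bay, belongs in the red bay
- screw_pot: round black pot, 39 mm across and 40 mm high, standing in the black bay; stays there. Origin at the centre of its underside
- test_leads (a point): a point on the red and black test leads, which are stiff and fixed and hang in the air to the right of the caddy: keep the gripper off them. They rise from the green box at world x = 0.53, y = 0 m, 45 mm high, through x = 0.57, y = 0.04, z = 0.10 and x = 0.72, y = 0.20, z = 0.14 to x = 0.80, y = 0.26, z = 0.24 m, and on upwards
- relay: bystander: grey plug-in relay, 36 x 28 x 34 mm, origin at the centre of its underside
- tip_tin: bystander: round silver tin, 45 mm across, 14 mm high, origin at the centre of its underside
- calibration_block: bystander: ground steel block, 30 x 50 x 12 mm (x, y, z), origin at the centre of its underside
- usb_stick: bystander: blue memory stick, 53 x 18 x 8 mm (x, y, z), origin at the centre of its underside
- solder_spool_b: bystander: green solder spool, 55 x 52 x 55 mm, origin at the centre of its underside
Not all that is in view belongs to the job. There is more than one size of the flux_pot; the job needs the smaller. There is more than one size of the grease_pot; the one meant has the size given above.

How it is judged:
By the outcome, as a careful person would: the job done as asked, in the order asked, and still so for the second after the job is handed in, with the robot touching nothing.
It also fails if it takes over 72 s, if anything falls off the work surface, if the arm or the gripper's body presses on something with over 40 N, if the wrist force passes 120 N, or if a joint passes its speed limit or range.

ROBOT

A 6-joint arm with a two-finger parallel gripper is mounted at the origin on a cart in front of the work surface, level with it; the furniture and walls round the work are solid. World frame = base frame: x ahead of the robot, y to its left, z up, the work surface at z = 0. Lengths are in m, angles in rad, forces in N, time in s.
With the tool pointing down it reaches from about 0.35 to 0.775 m from the base axis. Payload 5.5 kg.
Tool frame: the origin (TCP) lies between the finger pads; the fingertips stand env.nose_length ahead of it and the grasp point (between the pads) lies 8 mm behind it (env.nose_length is the distance from the TCP to the fingertips, in m); z points along the fingers, y is the direction in which the jaws open and shut (so a half turn about z gives the same grasp; the last joint's range is limited). The gripper opens to 85 mm and grips with 20 to 120 N. Pads are 22 mm wide; open, the fingers measure 114 mm over their backs; the gripper's body (76 mm by 85 mm) begins 54 mm behind the grasp point. The pads swing forward as they close: fully open they stand 13 mm farther back than shut.
Start: joints at [1.134, 0.313, 0.046, 1.304, 0, 1.431], TCP at [0.168, 0.55, 0.242] pointing down, gripper open.
Joint ranges: [-2.76, 2.76], [-0.86, 1.69], [-1.03, 1.26], [-2.2, 2.34], [-1.47, 1.5], [-3.14, 3.14]. Speed limits (rad/s): [2.57, 2.57, 3.14, 3.14, 3.14, 3.14].

INTERFACE

Orientations are given as a unit quaternion [w, x, y, z].
In Python, from workcell import env gives the robot as it stands. The module is installed in compiled form; this text tells all that it offers.
- The arm moves only by the shell command python3 -m creep 'ROWS' [FORCE]. ROWS is a JSON object of lists of equal length, an entry for each row: "hand": the finger opening in mm, from 0 to 85.4; "delta_pos": the shift along the tool's x, y, z scaled (see below), a list of three; "turn": the turn about the tool's z scaled (see below). In form: {"hand": [hand, ...], "delta_pos": [[dx, dy, dz], ...], "turn": [turn, ...]}. A call has exactly 5 rows; each row shifts and turns the commanded pose from where the row before left it, along the tool's axes as they then stand; what a row does not reach is not made up. The controller multiplies each number of a shift by 0.8 m and each number of a turn by 5 degrees. A row lasts 1/12 s, in which the tool goes at most 41.7 mm and 7.16 degrees, less where a joint would pass 70% of its speed; a pose out of reach is approached as far as the arm can. A call with a number of a shift or a turn outside -1 to 1 is refused whole. A call with a gripper value outside its range is refused whole. The fingers move at their own pace and stop on an object; FORCE is the grip in N (left out, the last holds). Time passes only in rows, so rows that do not move let the fingers close, or fill a call up. It gives the time, the measured TCP pose, the force and the opening at its end, in the units of the state.
- env.get_state(): the state, without advancing time (a new reading comes with each control period).
- env.read_camera(name): name is "scene" or "top" or "wrist"; returns a dict with "pixels" (480x640x3 uint8, red, green, blue), "depth" (480x640 float32, m along the optical axis (not along the pixel's ray), 0 where there is no reading), "fx", "fy", "cx", "cy" (pixels), "origin" and "orientation" of the camera in the world. Camera axes: x right, y down, z forward; pixel columns grow to the right and rows downward; lengths in m; the calibration is good to about 2 mm. A picture is of the moment at which its call begins.
- env.hand_in(): hands the job in, once; it reports no verdict.
Trained networks look in the newest picture that a camera, given by its name, has taken for a name from the list of things; names that differ only in an ending like _2 or _b are one class to them, and where a whole thing is asked for, a point or a joint stands for the part that bears it (a point fixed in the world has none). Each returns a list of dicts, best first, with "score" (0 to 1); they miss things now and then, are a little off and sometimes report something else, mostly with a low value. They report only what shows in the picture. A call takes as long as a camera call. They do not tell look-alikes from the thing itself.
- env.find_in(camera, target): "location" ([row, column] in pixels, amid what is visible of it).
- env.pinpoint(camera, target): "location" ([row, column] in pixels: a listed point, or the origin of a listed thing).
The state is a dict: "clock": time; "joint_pos": joint angles; "qvel": joint speeds; "tau": joint torques, N m; "tcp_pos": TCP position; "orientation": TCP orientation; "wrist_force": force on the tool from outside, world axes, zero at the start; "ft_torque": the same for the moment, N m; "finger_gap": finger opening in m.
Only numpy, scipy, OpenCV 4.12 (cv2) and the standard library are available. Lean on these libraries where they do the work, as an engineer would, in place of code of your own. Each camera call takes 0.05 s, during which the arm holds its last target.

## Working session

There is one attempt and no reset: what is moved stays moved. The work goes in short steps, Python scripts to look and compute and a shell command to move; the robot and the scene stay as the last step left them, time stands still between calls to the robot, and variables do not carry over. Pictures are saved under pics/ and viewed, and the job is handed in when it is done.

```bash
mkdir -p pics; ls; cat > h.py <<'E'
import numpy as np, cv2
from workcell import env
from scipy.spatial.transform import Rotation as R
def rot(q): return R.from_quat([q[1],q[2],q[3],q[0]])
def world(c,r,col,depth=None):
    r0,c0=int(round(r)),int(round(col))
    d=depth if depth is not None else float(np.median(c["depth"][max(0,r0-1):r0+2,max(0,c0-1):c0+2]))
    p=np.array([(col-c["cx"])/c["fx"]*d,(r-c["cy"])/c["fy"]*d,d])
    return rot(c["orientation"]).apply(p)+np.array(c["origin"])
def at_z(c,r,col,z):
    v=rot(c["orientation"]).apply([(col-c["cx"])/c["fx"],(r-c["cy"])/c["fy"],1.])
    o=np.array(c["origin"]); return o+v*(z-o[2])/v[2]
def proj(c,p):
    q=rot(c["orientation"]).inv().apply(np.array(p)-np.array(c["origin"]))
    return q[1]/q[2]*c["fy"]+c["cy"],q[0]/q[2]*c["fx"]+c["cx"]
def save(c,n,crop=None,s=1):
    im=c["pixels"][...,::-1]
    if crop: im=im[crop[0]:crop[1],crop[2]:crop[3]]
    if s!=1: im=cv2.resize(im,None,fx=s,fy=s,interpolation=cv2.INTER_CUBIC)
    cv2.imwrite("pics/"+n,im)
E
python3 - <<'E'
from h import *
s=env.get_state()
print({k:np.round(v,3).tolist() for k,v in s.items()},env.nose_length)
for n in ["scene","top","wrist"]:
    c=env.read_camera(n); save(c,n+"0.png"); np.savez(n+"0.npz",**c)
    print(n,np.round(c["origin"],3),np.round(c["orientation"],3),c["fx"])
    for t in ["catch","keeper_pivot","keeper_mid","keeper_tip","bay_blue","bay_red","bay_black","grease_pot","flux_pot","screw_pot"]:
        for d in env.pinpoint(n,t)[:3]:
            l=d["location"]; print(n,t,np.round(l),round(d["score"],2),np.round(world(c,*l),3))
E
```

```text
pics
{'clock': 0.0, 'joint_pos': [1.134, 0.314, 0.045, 1.304, 0.0, 1.431], 'qvel': [0.001, 0.0, 0.0, -0.002, 0.0, -0.002], 'tau': [0.001, -48.062, 29.853, 0.019, -0.0, 0.0], 'tcp_pos': [0.168, 0.549, 0.241], 'orientation': [-0.0, 0.148, 0.989, -0.001], 'wrist_force': [0.535, -0.189, -1.132], 'ft_torque': [-0.042, -0.031, 0.012], 'finger_gap': 0.085} 0.011
scene [-0.204 -0.328  0.991] [-0.348  0.809 -0.436  0.186] 617.9168823470857
scene catch [278. 337.] 0.93 [0.575 0.153 0.025]
scene catch [261. 290.] 0.74 [0.558 0.266 0.03 ]
scene keeper_pivot [266. 231.] 0.87 [0.471 0.36  0.035]
scene keeper_mid [305. 252.] 0.89 [0.408 0.252 0.035]
scene keeper_tip [340. 270.] 0.9 [0.356 0.168 0.034]
scene keeper_tip [304. 252.] 0.64 [0.408 0.253 0.035]
scene bay_blue [254. 254.] 0.66 [0.526 0.339 0.037]
scene bay_red [262. 292.] 0.67 [0.561 0.261 0.026]
scene bay_black [264. 321.] 0.74 [0.589 0.203 0.029]
scene grease_pot [261. 290.] 0.79 [0.558 0.265 0.029]
scene grease_pot [292. 408.] 0.78 [0.633 0.01  0.012]
scene grease_pot [262. 322.] 0.73 [0.589 0.202 0.036]
scene flux_pot [262. 258.] 0.86 
[... 420 characters left out ...]
.83 [0.409 0.258 0.032]
top keeper_mid [296. 234.] 0.44 [0.493 0.375 0.005]
top keeper_tip [362. 336.] 0.88 [0.36  0.178 0.032]
top bay_blue [273. 249.] 0.9 [0.534 0.34  0.035]
top bay_red [253. 280.] 0.96 [0.568 0.278 0.052]
top bay_red [312. 356.] 0.29 [0.454 0.136 0.008]
top bay_black [237. 309.] 0.61 [0.598 0.222 0.047]
top grease_pot [255. 279.] 0.86 [0.563 0.28  0.052]
top grease_pot [213. 413.] 0.58 [0.641 0.018 0.032]
top flux_pot [178. 264.] 0.77 [0.72  0.308 0.04 ]
top flux_pot [271. 249.] 0.73 [0.537 0.341 0.037]
top flux_pot [279. 370.] 0.37 [0.518 0.106 0.014]
top screw_pot [236. 317.] 0.8 [0.601 0.206 0.046]
wrist [0.104 0.569 0.375] [0.111 0.796 0.589 0.082] 387.42458753796797
```

View pics/scene0.png

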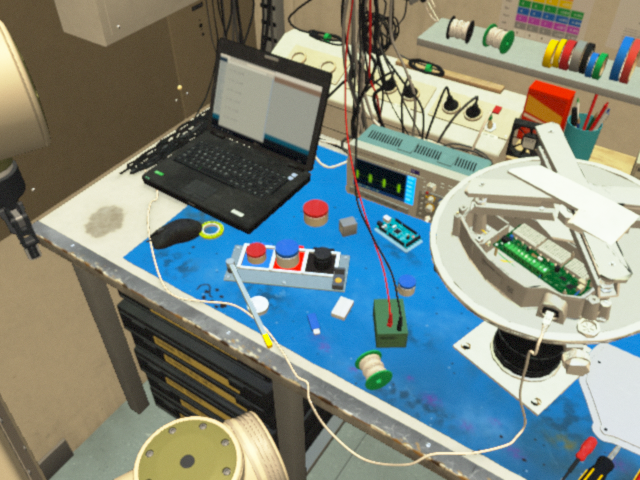

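View pics/top0.png

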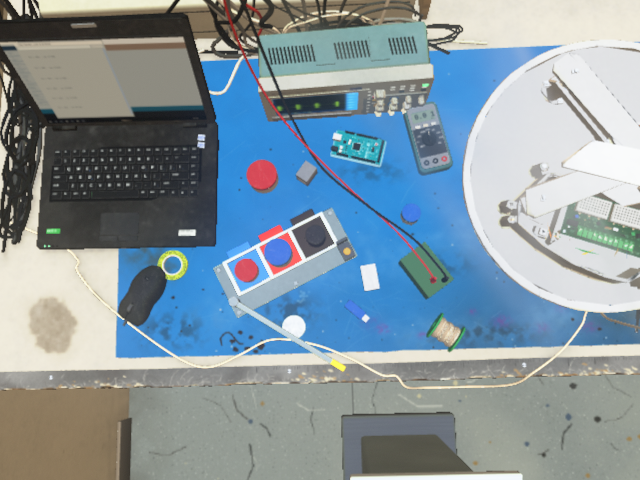

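```bash
python3 - <<'E'
import cv2
im=cv2.imread("pics/top0.png")[150:400,180:450]; cv2.imwrite("pics/top0c.png",cv2.resize(im,(800,740),interpolation=cv2.INTER_CUBIC)[:600])
im=cv2.imread("pics/scene0.png")[190:370,190:430]; cv2.imwrite("pics/scene0c.png",cv2.resize(im,(800,600),interpolation=cv2.INTER_CUBIC))
E
```

```text
(no output)
```

View pics/top0c.png

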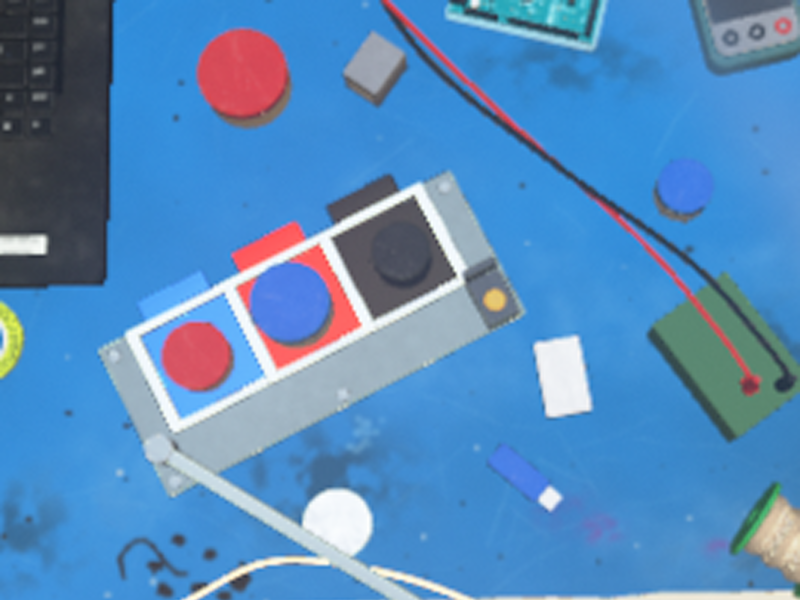

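View pics/scene0c.png

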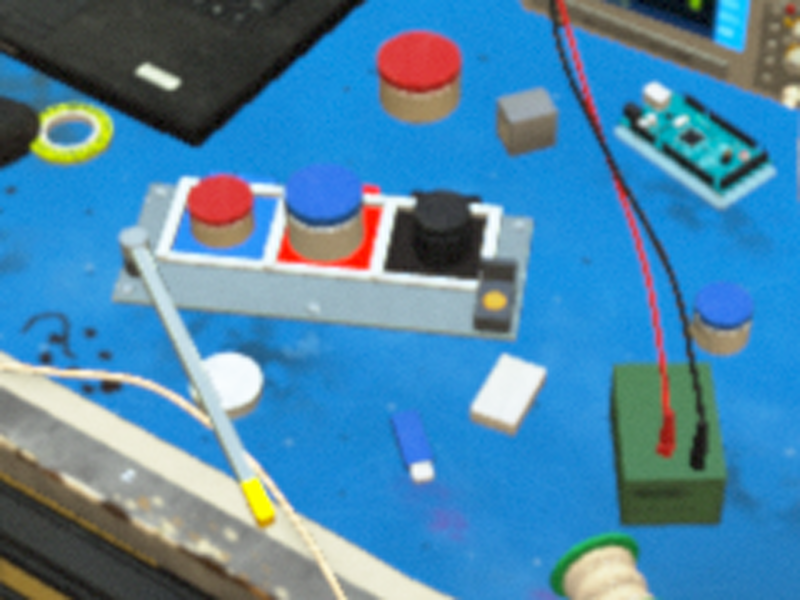

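Both lid colours have a look-alike.
- **Flux pot (red):** the small one in the blue bay at top px (271,249), or a larger one on the bench at (175,262). The small one fits "the smaller" and starts in the blue bay.
- **Grease pot (blue):** the larger one in the red bay at (254,280), or a small one at right at (213,411). The one in the red bay fits. I'll check the sizes while I fit the caddy.

```bash
python3 - <<'E'
from h import *
for n in ["top","scene"]:
    c=dict(np.load(n+"0.npz")); im=c["pixels"]; hsv=cv2.cvtColor(im,cv2.COLOR_RGB2HSV)
    H,S,V=[hsv[...,i].astype(int) for i in range(3)]
    # world map
    vv,uu=np.mgrid[0:480,0:640]; d=c["depth"]
    P=np.stack([(uu-c["cx"])/c["fx"]*d,(vv-c["cy"])/c["fy"]*d,d],-1).reshape(-1,3)
    W=(rot(c["orientation"]).apply(P)+c["origin"]).reshape(480,640,3)
    reg=(W[...,0]>.3)&(W[...,0]<.78)&(W[...,1]>-.05)&(W[...,1]<.45)&(d>0)
    masks={"red":((H<8)|(H>172))&(S>150),"blue":(H>105)&(H<122)&(S>150),"yellow":(H>18)&(H<32)&(S>130)&(V>130)}
    for k,m in masks.items():
        zr=(W[...,2]>.02)
        mm=(m&reg&zr).astype(np.uint8)
        N,L,st,ce=cv2.connectedComponentsWithStats(mm)
        for i in range(1,N):
            if st[i,4]>15:
                pts=W[L==i]; z=np.median(pts[:,2]); top=pts
                e=cv2.minEnclosingCircle(np.array([at_z(c,r,cc,z)[:2]*1000 for r,cc in zip(*np.where(L==i))],np.float32))
                print(n,k,st[i,4],np.round(ce[i][::-1],1),"z",z.round(4),"at_z",at_z(c,ce[i][1],ce[i][0],z).round(4),"circ",np.round(e[0],1),"diam",round(2*e[1],1))
    wm=((S<40)&(V>200)&reg&(W[...,2]<.03)&(W[...,2]>.004)).astype(np.uint8)
    N,L,st,ce=cv2.connectedComponentsWithStats(wm)
    for i in range(1,N):
        if st[i,4]>40:
            z=np.median(W[L==i][:,2]); pts=np.array([at_z(c,r,cc,.013)[:2] for r,cc in zip(*np.where(L==i))],np.float32)*1000
            print(n,"white",st[i,4],ce[i][::-1].round(),z.round(4),cv2.minAreaRect(pts))
    g=(m*0)
E
```

```text
top red 102 [141.4 302.8] z 0.1841 at_z [0.7424 0.221  0.1841] circ [737.3 214.5] diam 169.5
top red 658 [174.4 261.5] z 0.0399 at_z [0.7289 0.3134 0.0399] circ [729.3 313.3] diam 59.7
top red 16 [189.2 350. ] z 0.1262 at_z [0.6689 0.1408 0.1262] circ [668.4 139.9] diam 28.7
top red 16 [260.5 421.1] z 0.0829 at_z [0.5405 0.014  0.0829] circ [540.5  14.3] diam 35.1
top red 342 [269.4 245.9] z 0.0365 at_z [0.5405 0.3459 0.0365] circ [540.2 346.5] diam 41.9
top blue 274 [212.3 410.8] z 0.0313 at_z [0.6434 0.0215 0.0313] circ [643.6  21.5] diam 36.8
top blue 525 [251.5 277.5] z 0.0515 at_z [0.5711 0.2824 0.0515] circ [571.1 282.5] diam 50.4
top yellow 81 [365.1 337.8] z 0.0338 at_z [0.3544 0.1738 0.0338] circ [354.6 173.5] diam 27.2
top white 1136 [254. 280.] 0.0113 ((573.6454467773438, 280.9901123046875), (76.39501953125, 225.14212036132812), 25.739635467529297)
top white 375 [277. 369.] 0.0116 ((520.5182495117188, 106.93637084960938), (49.35087203979492, 29.169004440307617), 7.747886657714844)
top white 366 [326. 294.] 0.0135 ((431.6183776855469, 256.20709228515625), (44.39988327026367
[... 654 characters left out ...]
34 at_z [0.5724 0.15   0.0234] circ [571.5 149.8] diam 13.3
scene yellow 80 [340.4 267.2] z 0.0333 at_z [0.3534 0.1728 0.0333] circ [351.8 173.5] diam 33.9
scene white 465 [264. 281.] 0.012 ((571.0236206054688, 285.3646240234375), (79.34395599365234, 215.83724975585938), 25.784988403320312)
scene white 66 [258. 337.] 0.0137 ((633.4777221679688, 194.36770629882812), (47.84083557128906, 15.873905181884766), 32.821922302246094)
scene white 194 [303. 260.] 0.0145 ((435.62396240234375, 254.05528259277344), (43.35795974731445, 28.674510955810547), 58.12887954711914)
scene white 262 [307. 342.] 0.0125 ((520.69189453125, 106.0914077758789), (49.77035140991211, 29.848785400390625), 8.255821228027344)
```

Sizes confirm it: the in-bay red lid is about 45 mm across (the other about 60), and the in-bay blue lid about 53 mm (the other about 38). The caddy fits at (0.5725, 0.2815) with yaw 25.75°, and the ball position agrees. I'll turn the tool first.

```bash
cat >> h.py <<'E'
C=np.array([.5725,.2815]); YAW=np.radians(25.75)
def cw(x,y): # caddy mm -> world m
    c,s=np.cos(YAW),np.sin(YAW); return C+np.array([c*x-s*y,s*x+c*y])/1000
def wc(p):
    c,s=np.cos(YAW),np.sin(YAW); d=(np.array(p[:2])-C)*1000; return np.array([c*d[0]+s*d[1],-s*d[0]+c*d[1]])
def plan(x,y,z,yaw=None):
    """total scaled shift to world target, and turn units to bring tool y to world yaw (deg)"""
    s=env.get_state(); r=rot(s["orientation"]); p=np.array(s["tcp_pos"])
    d=r.inv().apply(np.array([x,y,z])-p)/0.8
    ty=r.apply([0,1,0]); yw=np.degrees(np.arctan2(ty[1],ty[0]))
    print("t",round(s["clock"],2),"tcp",p.round(4),"caddy",wc(p).round(1),"yaw",yw.round(2),"gap",round(s["finger_gap"]*1000,1),"F",np.round(s["wrist_force"],1),"nose",env.nose_length)
    print("shift total units",d.round(4),"rows>=",round(np.linalg.norm(d)*.8/.0417,1), "j",np.round(s["joint_pos"],2))
    if yaw is not None: print("turn units",round(-((yaw-yw+90)%180-90)/5,2))
E
python3 -c "
from h import *
plan(.539,.345,.13,25.75)"
python3 -m creep '{"hand":[85,85,85,85,85],"delta_pos":[[0,0,0],[0,0,0],[0,0,0],[0,0,0],[0,0,0]],"turn":[0.95,0.95,0.95,0.95,0.95]}' 40
python3 -m creep '{"hand":[85,85,85,85,85],"delta_pos":[[0,0,0],[0,0,0],[0,0,0],[0,0,0],[0,0,0]],"turn":[0.95,0.95,0.95,0.95,0.95]}'
python3 -c "
from h import *
plan(.539,.345,.13,25.75)"
```

```text
t 1.65 tcp [0.1682 0.5499 0.2423] caddy [-247.5  417.4] yaw 72.99 gap 85.4 F [0.6 0.7 0.3] nose 0.011
shift total units [-0.5181 -0.1094  0.1404] rows>= 10.5 j [ 1.13  0.31  0.05  1.3  -0.    1.43]
turn units 9.45
clock: 2.07
tcp_pos: [0.1682, 0.5499, 0.2423]
orientation: [0.0, 0.35, 0.937, 0.0]
wrist_force: [0.2, 0.3, -1.0]
finger_gap: 0.0849
clock: 2.48
tcp_pos: [0.1682, 0.5499, 0.2423]
orientation: [0.0, 0.535, 0.845, 0.0]
wrist_force: [-0.4, -0.2, -0.6]
finger_gap: 0.0849
t 2.48 tcp [0.1682 0.5499 0.2423] caddy [-247.5  417.4] yaw 25.26 gap 84.9 F [-0.4 -0.2 -0.6] nose 0.011
shift total units [-0.4294  0.3099  0.1404] rows>= 10.5 j [ 1.13  0.31  0.05  1.3  -0.    2.26]
turn units -0.1
```

```bash

python3 -m creep '{"hand":[85,85,85,85,85],"delta_pos":[[-0.0286,0.0207,0.002],[-0.0286,0.0207,0.002],[-0.0286,0.0207,0.002],[-0.0286,0.0207,0.002],[-0.0286,0.0207,0.002]],"turn":[-0.1,0,0,0,0]}'
python3 -m creep '{"hand":[85,85,85,85,85],"delta_pos":[[-0.0286,0.0207,0.004],[-0.0286,0.0207,0.006],[-0.0286,0.0207,0.008],[-0.0286,0.0207,0.01],[-0.0286,0.0207,0.01]],"turn":[0,0,0,0,0]}'
python3 -m creep '{"hand":[85,85,85,85,85],"delta_pos":[[-0.0286,0.0207,0.01],[-0.0286,0.0207,0.01],[-0.0286,0.0207,0.015],[-0.0286,0.0207,0.02],[-0.0286,0.0207,0.02]],"turn":[0,0,0,0,0]}'
python3 - <<'E'
from h import *
plan(.539,.345,.13,25.75)
c=env.read_camera("wrist"); save(c,"w1.png"); np.savez("w1.npz",**c)
for t in ["flux_pot","grease_pot","bay_blue","bay_red"]:
    for d in env.pinpoint("wrist",t)[:2]: print(t,np.round(d["location"]),round(d["score"],2),world(c,*d["location"]).round(4))
E
```

```text
clock: 2.9
tcp_pos: [0.2936, 0.4825, 0.2343]
orientation: [0.0, 0.53, 0.848, 0.0]
wrist_force: [0.5, -0.1, -0.1]
finger_gap: 0.0848
clock: 3.32
tcp_pos: [0.4185, 0.4159, 0.2039]
orientation: [0.0, 0.53, 0.848, 0.0]
wrist_force: [-0.3, 0.8, -0.1]
finger_gap: 0.0849
clock: 3.73
tcp_pos: [0.5432, 0.3494, 0.1437]
orientation: [0.0, 0.53, 0.848, 0.001]
wrist_force: [-0.4, -0.5, -0.5]
finger_gap: 0.0848
t 3.73 tcp [0.5432 0.3494 0.1437] caddy [ 3.1 73.9] yaw 25.99 gap 84.8 F [-0.4 -0.5 -0.5] nose 0.011
shift total units [-0.0027 -0.0072  0.0171] rows>= 0.4 j [0.45 0.49 0.07 1.15 0.   1.56]
turn units 0.05
flux_pot [369. 511.] 0.82 [0.583  0.3796 0.1904]
grease_pot [325. 318.] 0.7 [0.5648 0.3033 0.0526]
```

View pics/w1.png

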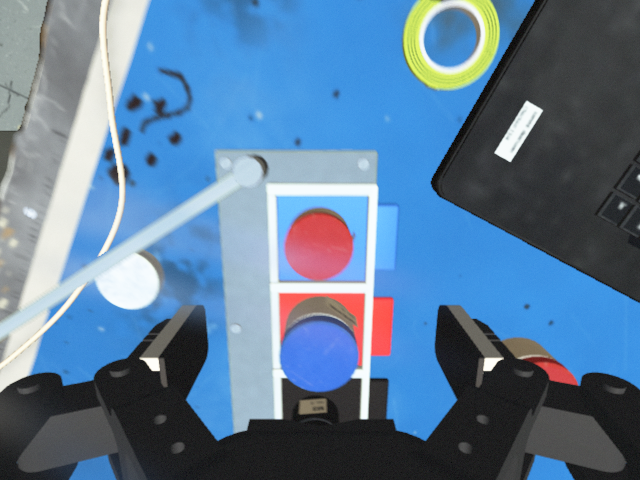

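The wrist view shows the flux pot at (243,319), the grease pot at (352,318) and the caddy square to the jaws. I'll refine the positions from this view.

```bash
cat > lids.py <<'E'
from h import *
def lids(c,zs=(.037,.052)):
    hsv=cv2.cvtColor(c["pixels"],cv2.COLOR_RGB2HSV); H,S,V=[hsv[...,i].astype(int) for i in range(3)]
    for k,m in (("red",((H<8)|(H>172))&(S>120)&(V>60)),("blue",(H>112)&(H<122)&(S>150)&(V>60))):
        N,L,st,ce=cv2.connectedComponentsWithStats(m.astype(np.uint8))
        for i in range(1,N):
            if st[i,4]>250:
                dd=c["depth"][L==i]; dd=dd[dd>0]
                z=np.median([world(c,r,q,c["depth"][r,q])[2] for r,q in list(zip(*np.where(L==i)))[::7]])
                pt=np.array([at_z(c,r,q,z)[:2]*1000 for r,q in zip(*np.where(L==i))],np.float32)
                e=cv2.minAreaRect(pt)
                print(k,st[i,4],ce[i][::-1].round(1),"z",z.round(4),"at",at_z(c,ce[i][1],ce[i][0],z).round(4),"caddy",wc(at_z(c,ce[i][1],ce[i][0],z)).round(1),"size",np.round(e[1],1))
E
python3 - <<'E'
from lids import *
c=dict(np.load("w1.npz")); lids(c)
hsv=cv2.cvtColor(c["pixels"],cv2.COLOR_RGB2HSV); H,S,V=[hsv[...,i].astype(int) for i in range(3)]
w=((S<35)&(V>215)).astype(np.uint8); N,L,st,ce=cv2.connectedComponentsWithStats(w)
for i in range(1,N):
    if st[i,4]>800:
        pt=np.array([at_z(c,r,q,.0125)[:2]*1000 for r,q in zip(*np.where(L==i))],np.float32)
        print("white",st[i],cv2.minAreaRect(pt))
        cc=np.array([wc(p/1000) for p in pt]); print(cc.min(0),cc.max(0))
        print("caddy top-edge", np.percentile(cc,[1,99],axis=0).round(1))
E
```

```text
red 2827 [241.2 321.2] z 0.0378 at [0.5441 0.3506 0.0378] caddy [ 4.5 74.6] size [41.1 43.9]
red 1333 [310.3 327.8] z 0.0079 at [0.5761 0.2966 0.0079] caddy [ 9.8 12.1] size [63.  60.6]
red 1075 [325.7 381.7] z 0.0058 at [0.6198 0.3022 0.0058] caddy [51.6 -1.9] size [14.7 47.9]
red 659 [369.9 553.4] z 0.0409 at [0.73   0.3385 0.0409] caddy [166.6 -17.1] size [13.1 44.7]
white [   0    0  124  327 8460] ((387.93414306640625, 300.6485595703125), (243.6114501953125, 53.662445068359375), 89.02253723144531)
[-236.4785463     0.61250888] [-125.01651385  217.2395221 ]
caddy top-edge [[-215.3   17.1]
 [-128.7  208.7]]
white [ 107    0   41   96 2186] ((379.3575134277344, 403.4215087890625), (18.144184112548828, 60.0536994934082), 1.1787182092666626)
[-128.35641274  163.82143344] [-100.45624986  217.35014142]
caddy top-edge [[-127.8  167.4]
 [-102.8  217.3]]
white [419   0  66  73 911] ((562.2145385742188, 496.6065368652344), (40.17655944824219, 39.934120178222656), 26.008012771606445)
[ 64.09521365 178.23660894] [104.2813963  218.19600107]
caddy top-edge [[ 64.6 178.3]
 [103.9 217.7]]
white 
[... 250 characters left out ...]
 236 5777] ((570.7572021484375, 295.6685791015625), (76.00982666015625, 189.8004150390625), 25.71009635925293)
[-33.45727742 -81.35579411] [ 42.56503042 108.42911274]
caddy top-edge [[-33.  -77.5]
 [ 42.3 107.9]]
white [  94  240   65   69 2731] ((434.4057312011719, 257.9165344238281), (48.1850471496582, 44.211448669433594), 55.86528015136719)
[-159.81346747   15.66440284] [-113.68156622   68.00016756]
caddy top-edge [[-157.4   17.3]
 [-115.1   62.9]]
white [   0  281   87  111 2320] ((379.1063537597656, 184.42938232421875), (124.04456329345703, 32.80929946899414), 78.94413757324219)
[-249.12147182  -56.36229063] [-166.22518021   36.98482753]
caddy top-edge [[-246.7  -50.8]
 [-171.3   33.1]]
```

```bash

python3 - <<'E'
from lids import *
for k in range(2):
    c=env.read_camera("wrist"); lids(c)
    plan(.5395,.3455,.13,25.75)
c=env.read_camera("top"); s=env.get_state()
for n in ["top","scene"]:
    c=env.read_camera(n); save(c,n+"1.png")
E
```

```text
red 2887 [242.5 322.7] z 0.0377 at [0.5433 0.3508 0.0377] caddy [ 3.9 75.1] size [42.1 44.6]
red 1412 [310.8 328.6] z 0.0079 at [0.5748 0.297  0.0079] caddy [ 8.8 13. ] size [63.9 61.5]
red 1132 [326.3 382.7] z 0.0057 at [0.6186 0.3026 0.0057] caddy [50.7 -1. ] size [15.1 48.8]
red 663 [370.7 555. ] z 0.041 at [0.7289 0.3391 0.041 ] caddy [165.9 -16. ] size [13.4 44.4]
t 4.03 tcp [0.5413 0.3506 0.1445] caddy [ 1.9 75.8] yaw 26.03 gap 84.8 F [-1.   0.1  0. ] nose 0.011
shift total units [-0.0047 -0.0048  0.0181] rows>= 0.4 j [0.45 0.49 0.07 1.15 0.   1.57]
turn units 0.06
red 2724 [242.  322.5] z 0.0377 at [0.5432 0.3515 0.0377] caddy [ 4.  75.8] size [41.6 44.7]
red 1425 [311.1 327.7] z 0.0079 at [0.5744 0.2968 0.0079] caddy [ 8.4 13. ] size [63.9 61.6]
red 1123 [326.4 382.1] z 0.0059 at [0.6185 0.3028 0.0059] caddy [50.7 -0.8] size [15.1 48.9]
red 618 [370.7 554.1] z 0.0409 at [0.7292 0.3393 0.0409] caddy [166.3 -16. ] size [12.9 43.5]
t 4.08 tcp [0.5412 0.3509 0.1449] caddy [ 1.9 76.1] yaw 26.06 gap 85.0 F [-0.  -1.4 -0.3] nose 0.011
shift total units [-0.0051 -0.0049  0.0186] rows>= 0.4 j [0.45 0.49 0.07 1.15 0.   1.57]
turn units 0.06
```

```bash
python3 -c "
from h import *
p=cw(1,73.5); print(p); plan(p[0],p[1],.026,25.75)"
```

```text
[0.54146897 0.34813577]
t 4.23 tcp [0.5413 0.351  0.145 ] caddy [ 2.1 76.2] yaw 26.08 gap 85.1 F [-0.1 -0.6  0. ] nose 0.011
shift total units [-0.0034 -0.0016  0.1487] rows>= 2.9 j [0.45 0.49 0.07 1.15 0.   1.57]
turn units 0.07
```

```bash

python3 -m creep '{"hand":[85,85,85,85,85],"delta_pos":[[-0.0034,-0.0016,0.02],[0,0,0.03],[0,0,0.03],[0,0,0.03],[0,0,0.02]],"turn":[0.07,0,0,0,0]}'
python3 -m creep '{"hand":[85,85,85,85,85],"delta_pos":[[0,0,0.0187],[0,0,0],[0,0,0],[0,0,0],[0,0,0]],"turn":[0,0,0,0,0]}'
python3 - <<'E'
from h import *
p=cw(1,73.5); plan(p[0],p[1],.026,25.75)
c=env.read_camera("wrist"); save(c,"w2.png")
c=env.read_camera("scene"); save(c,"s2.png",(180,340,180,400),3.5)
E
```

```text
clock: 4.65
tcp_pos: [0.5405, 0.3473, 0.0383]
orientation: [-0.0, 0.532, 0.847, -0.001]
wrist_force: [-0.9, -0.2, -0.4]
finger_gap: 0.0853
clock: 5.07
tcp_pos: [0.5428, 0.3478, 0.0267]
orientation: [0.001, 0.532, 0.846, 0.001]
wrist_force: [0.5, 1.2, -0.3]
finger_gap: 0.0849
t 5.07 tcp [0.5428 0.3478 0.0267] caddy [ 2.  72.7] yaw 25.67 gap 84.9 F [ 0.5  1.2 -0.3] nose 0.011
shift total units [ 0.0011 -0.0013  0.0009] rows>= 0.0 j [ 0.45  0.58 -0.09  0.9   0.    1.57]
turn units -0.02
```

View pics/w2.png

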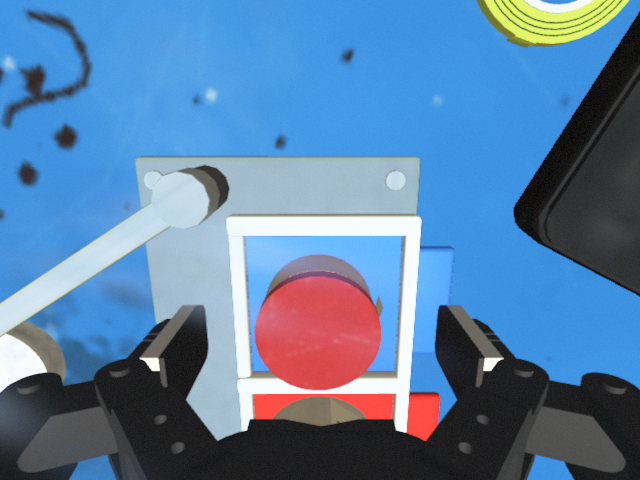

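View pics/s2.png

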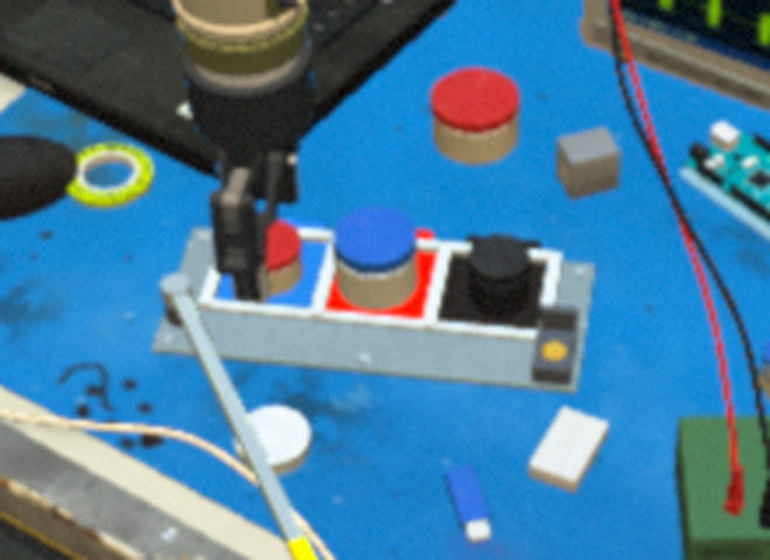

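```bash

python3 -m creep '{"hand":[60,50,40,40,40],"delta_pos":[[0,0,0],[0,0,0],[0,0,0],[0,0,0],[0,0,0]],"turn":[0,0,0,0,0]}' 35
python3 -m creep '{"hand":[40,40,40,40,40],"delta_pos":[[0,0,0],[0,0,0],[0,0,0],[0,0,0],[0,0,0]],"turn":[0,0,0,0,0]}'
python3 - <<'E'
from h import *
p=cw(1,73.5); plan(p[0],p[1],.026,25.75)
c=env.read_camera("wrist"); save(c,"w3.png")
E
```

```text
clock: 5.58
tcp_pos: [0.542, 0.3471, 0.0255]
orientation: [0.0, 0.533, 0.846, 0.0]
wrist_force: [-1.0, -0.4, 3.6]
finger_gap: 0.0433
clock: 6.0
tcp_pos: [0.542, 0.3471, 0.0254]
orientation: [0.0, 0.533, 0.846, 0.0]
wrist_force: [-1.8, -1.6, 5.3]
finger_gap: 0.0435
t 6.0 tcp [0.542  0.3471 0.0254] caddy [ 1.  72.4] yaw 25.64 gap 43.5 F [-1.8 -1.6  5.3] nose 0.011
shift total units [ 0.0014 -0.     -0.0007] rows>= 0.0 j [ 0.45  0.58 -0.09  0.9  -0.    1.57]
turn units -0.02
```

View pics/w3.png

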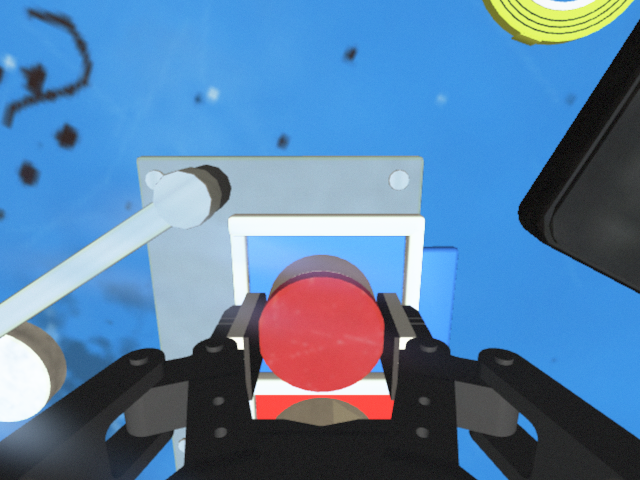

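```bash

python3 -m creep '{"hand":[40,40,40,40,40],"delta_pos":[[0,0,-0.01],[0,0,-0.02],[0,0,-0.03],[0,0,-0.03],[0,0,-0.01]],"turn":[0,0,0,0,0]}'
python3 -c "
from h import *
p=cw(-115,-40); print(p); plan(p[0],p[1],.105,25.75)"
```

```text
clock: 6.47
tcp_pos: [0.5433, 0.3479, 0.1085]
orientation: [0.001, 0.533, 0.846, 0.002]
wrist_force: [1.3, 1.0, -0.4]
finger_gap: 0.0432
[0.48629751 0.19551087]
t 6.47 tcp [0.5433 0.3479 0.1085] caddy [ 2.6 72.4] yaw 25.65 gap 43.2 F [ 1.3  1.  -0.4] nose 0.011
shift total units [-0.1408 -0.1467  0.0036] rows>= 3.9 j [0.45 0.51 0.01 1.07 0.   1.57]
turn units -0.02
```

```bash

python3 -m creep '{"hand":[40,40,40,40,40],"delta_pos":[[-0.01,-0.012,0],[-0.02,-0.022,0],[-0.028,-0.028,0],[-0.028,-0.028,0],[-0.028,-0.028,0]],"turn":[0,0,0,0,0]}'
python3 -m creep '{"hand":[40,40,40,40,40],"delta_pos":[[-0.0188,-0.0187,0.01],[-0.008,-0.01,0.02],[0,0,0.03],[0,0,0.02],[0,0,0.01]],"turn":[0,0,0,0,0]}'
python3 - <<'E'
from h import *
p=cw(-115,-40); plan(p[0],p[1],.019,25.75)
c=env.read_camera("wrist"); save(c,"w4.png")
c=env.read_camera("scene"); save(c,"s4.png",(180,360,180,420),3.2)
E
```

```text
clock: 6.88
tcp_pos: [0.4951, 0.2229, 0.1041]
orientation: [-0.0, 0.532, 0.847, -0.0]
wrist_force: [0.8, -1.6, 0.3]
finger_gap: 0.0435
clock: 7.3
tcp_pos: [0.4829, 0.1939, 0.0305]
orientation: [-0.001, 0.533, 0.846, -0.001]
wrist_force: [-0.1, -0.1, -1.3]
finger_gap: 0.0434
t 7.3 tcp [0.4829 0.1939 0.0305] caddy [-118.8  -40. ] yaw 25.6 gap 43.4 F [-0.1 -0.1 -1.3] nose 0.011
shift total units [-0.      0.0048  0.0143] rows>= 0.3 j [ 0.23  0.38 -0.42  0.77  0.    1.35]
turn units -0.03
```

View pics/w4.png

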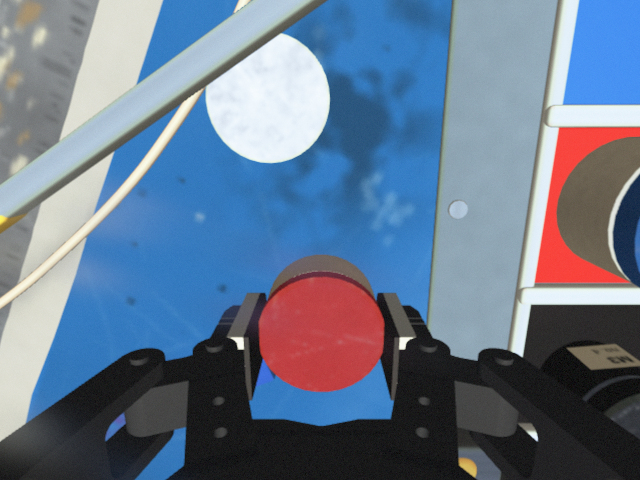

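View pics/s4.png

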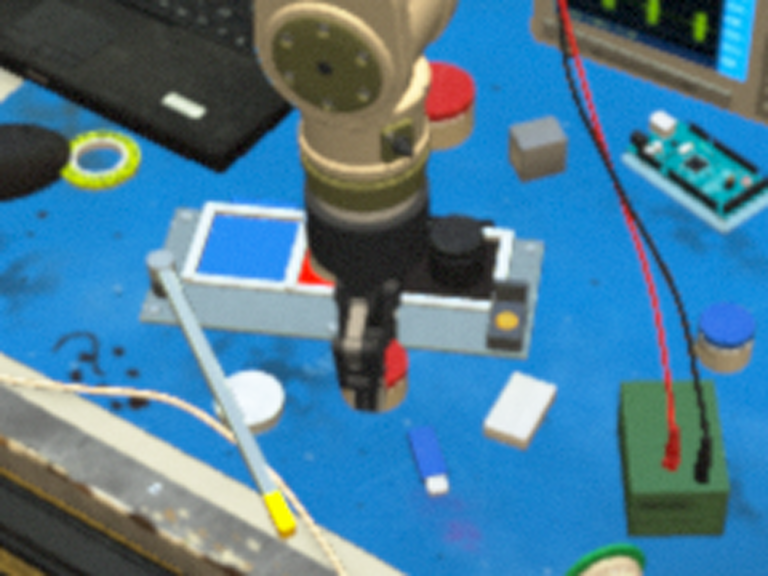

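```bash

python3 -m creep '{"hand":[40,40,40,40,40],"delta_pos":[[0,0,0.006],[0,0,0.005],[0,0,0.003],[0,0,0],[0,0,0]],"turn":[0,0,0,0,0]}'
python3 -c "
from h import *
p=cw(-115,-40); plan(p[0],p[1],.0185,25.75)"
```

```text
clock: 7.82
tcp_pos: [0.485, 0.1949, 0.022]
orientation: [0.0, 0.532, 0.846, 0.0]
wrist_force: [-0.6, -0.5, -0.4]
finger_gap: 0.0432
t 7.82 tcp [0.485  0.1949 0.022 ] caddy [-116.5  -40. ] yaw 25.66 gap 43.2 F [-0.6 -0.5 -0.4] nose 0.011
shift total units [-0.0001  0.0018  0.0044] rows>= 0.1 j [ 0.23  0.39 -0.43  0.75  0.    1.35]
turn units -0.02
```

```bash

python3 -m creep '{"hand":[40,40,40,40,40],"delta_pos":[[0,0,0.002],[0,0,0.001],[0,0,0.001],[0,0,0],[0,0,0]],"turn":[0,0,0,0,0]}'
python3 -c "
from h import *
p=cw(-115,-40); plan(p[0],p[1],.0185,25.75)"
```

```text
clock: 8.23
tcp_pos: [0.4847, 0.1947, 0.0185]
orientation: [-0.0, 0.533, 0.846, 0.0]
wrist_force: [1.0, -0.4, -0.8]
finger_gap: 0.0432
t 8.23 tcp [0.4847 0.1947 0.0185] caddy [-116.8  -40. ] yaw 25.65 gap 43.2 F [ 1.  -0.4 -0.8] nose 0.011
shift total units [0.     0.0022 0.    ] rows>= 0.0 j [ 0.23  0.39 -0.44  0.74  0.    1.35]
turn units -0.02
```

```bash

python3 -m creep '{"hand":[40,40,40,40,40],"delta_pos":[[0,0,0.001],[0,0,0],[0,0,0.001],[0,0,0],[0,0,0]],"turn":[0,0,0,0,0]}'
python3 -m creep '{"hand":[48,58,70,80,85],"delta_pos":[[0,0,0],[0,0,0],[0,0,0],[0,0,0],[0,0,0]],"turn":[0,0,0,0,0]}'
python3 -m creep '{"hand":[85,85,85,85,85],"delta_pos":[[0,0,0],[0,0,-0.015],[0,0,-0.03],[0,0,-0.03],[0,0,-0.03]],"turn":[0,0,0,0,0]}'
python3 - <<'E'
from lids import *
p=cw(2.5,1); plan(p[0],p[1],.125,25.75)
for n in ["wrist","scene"]:
    c=env.read_camera(n); save(c,n+"5.png"); 
    if n=="wrist": lids(c)
E
```

```text
clock: 8.65
tcp_pos: [0.4849, 0.1947, 0.0183]
orientation: [0.0, 0.533, 0.846, 0.0]
wrist_force: [-3.4, -1.5, 11.7]
finger_gap: 0.0432
clock: 9.07
tcp_pos: [0.4848, 0.1947, 0.0168]
orientation: [-0.0, 0.533, 0.846, -0.0]
wrist_force: [-0.8, 0.6, -0.5]
finger_gap: 0.0849
clock: 9.48
tcp_pos: [0.4843, 0.1946, 0.1015]
orientation: [-0.0, 0.533, 0.846, -0.0]
wrist_force: [0.2, 0.2, 0.5]
finger_gap: 0.0849
t 9.48 tcp [0.4843 0.1946 0.1015] caddy [-117.2  -39.9] yaw 25.64 gap 84.9 F [0.2 0.2 0.5] nose 0.011
shift total units [ 0.0514  0.1495 -0.0296] rows>= 3.1 j [ 0.23  0.3  -0.33  0.94  0.    1.35]
turn units -0.02
red 2751 [185.5 495.5] z 0.0078 at [0.5603 0.273  0.0078] caddy [-14.7  -2.3] size [43.2 63.2]
red 4779 [259.7 323.5] z 0.0307 at [0.4864 0.1956 0.0307] caddy [-114.9  -40. ] size [43.3 44.7]
```

View pics/wrist5.png

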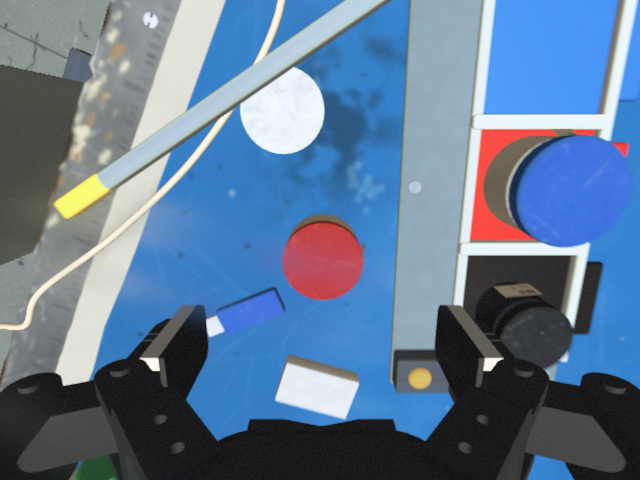

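```bash
python3 - <<'E'
from lids import *
for n in ["top","scene"]:
    c=env.read_camera(n); print(n); lids(c); save(c,n+"5.png")
E
```

```text
top
red 430 [ 88.5 270.1] z 0.2425 at [0.816  0.27   0.2425] caddy [ 214.4 -116.2] size [423.6  35.6]
red 687 [174.5 261.4] z 0.0395 at [0.729  0.3135 0.0395] caddy [154.9 -39.1] size [59.6 57.4]
scene
red 383 [106.4 349.2] z 0.2435 at [0.8722 0.3125 0.2435] caddy [ 283.4 -102.2] size [941.6  29.6]
red 265 [ 53.8 566.5] z 0.3695 at [ 1.132  -0.0752  0.3695] caddy [ 349.  -564.3] size [149.3  21.5]
red 343 [ 60.3 629.9] z 0.391 at [ 1.1284 -0.2017  0.391 ] caddy [ 290.7 -676.7] size [212.5  17. ]
red 1046 [ 97.6 553.2] z 0.2491 at [ 1.1567 -0.0689  0.2491] caddy [ 374.  -569.4] size [196.1 103.3]
red 290 [295.9 296.6] z 0.0301 at [0.4812 0.1932 0.0301] caddy [-120.7  -39.9] size [47.6 39.7]
red 274 [448.2 586.2] z 0.0155 at [ 0.4787 -0.4103  0.0155] caddy [-385.  -582.3] size [17.7 54.9]
```

```bash
sed -i 's/^C=np.array.*; YAW/C=np.array([.5741,.2823]); YAW/' h.py
python3 -c "
from h import *
p=cw(0,1.5); plan(p[0],p[1],.10,25.75)"
```

```text
t 9.68 tcp [0.4853 0.1949 0.1015] caddy [-117.9  -40.2] yaw 25.64 gap 85.1 F [-0.   0.3 -0.6] nose 0.011
shift total units [0.0524 0.1473 0.0021] rows>= 3.0 j [ 0.23  0.3  -0.33  0.94  0.    1.35]
turn units -0.02
```

```bash

python3 -m creep '{"hand":[85,85,85,85,85],"delta_pos":[[0.009,0.022,0],[0.0125,0.035,0],[0.0125,0.038,0],[0.0114,0.0343,0],[0.007,0.018,0]],"turn":[0,0,0,0,0]}'
python3 -m creep '{"hand":[85,85,85,85,85],"delta_pos":[[0,0,0],[0,0,0],[0,0,0],[0,0,0],[0,0,0]],"turn":[0,0,0,0,0]}'
python3 - <<'E'
from lids import *
p=cw(0,1.5); plan(p[0],p[1],.032,25.75)
c=env.read_camera("wrist"); save(c,"w6.png"); lids(c)
E
```

```text
clock: 10.1
tcp_pos: [0.5743, 0.2852, 0.099]
orientation: [-0.0, 0.532, 0.847, -0.0]
wrist_force: [0.4, 0.3, 0.7]
finger_gap: 0.0848
clock: 10.52
tcp_pos: [0.5719, 0.2827, 0.1008]
orientation: [-0.0, 0.533, 0.846, -0.0]
wrist_force: [0.6, 0.1, 0.6]
finger_gap: 0.0854
t 10.52 tcp [0.5719 0.2827 0.1008] caddy [-1.8  1.3] yaw 25.61 gap 85.4 F [0.6 0.1 0.6] nose 0.011
shift total units [0.0003 0.0023 0.086 ] rows>= 1.7 j [ 0.33  0.51 -0.02  1.05 -0.    1.46]
turn units -0.03
red 2227 [224.  333.4] z 0.0079 at [0.573  0.2998 0.0079] caddy [ 6.6 16.3] size [64.  62.6]
red 1851 [251.1 402.2] z 0.0059 at [0.6188 0.3023 0.0059] caddy [49.  -1.4] size [14.9 48.2]
red 7838 [331.  594.9] z 0.0412 at [0.725  0.3143 0.0412] caddy [149.8 -36.8] size [52.  62.5]
red 3650 [324.4 119. ] z 0.0306 at [0.4845 0.1973 0.0306] caddy [-117.6  -37.6] size [47.  35.2]
blue 782 [268.6 343.6] z 0.0528 at [0.5816 0.2905 0.0528] caddy [10.4  4.1] size [34.5 11.8]
```

View pics/w6.png

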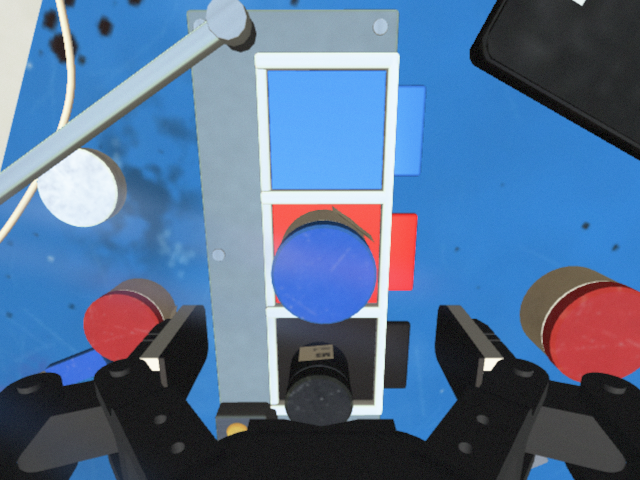

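```bash

python3 -m creep '{"hand":[85,85,85,85,85],"delta_pos":[[0,0.0022,0.015],[0,0,0.025],[0,0,0.025],[0,0,0.015],[0,0,0.006]],"turn":[0,0,0,0,0]}'
python3 -m creep '{"hand":[85,70,60,50,45],"delta_pos":[[0,0,0],[0,0,0],[0,0,0],[0,0,0],[0,0,0]],"turn":[0,0,0,0,0]}'
python3 -m creep '{"hand":[45,45,45,45,45],"delta_pos":[[0,0,0],[0,0,0],[0,0,0],[0,0,0],[0,0,0]],"turn":[0,0,0,0,0]}'
python3 - <<'E'
from lids import *
p=cw(0,1.5); plan(p[0],p[1],.032,25.75)
c=env.read_camera("wrist"); save(c,"w7.png")
E
```

```text
clock: 10.98
tcp_pos: [0.5726, 0.2834, 0.0292]
orientation: [-0.001, 0.533, 0.846, -0.002]
wrist_force: [-0.7, -0.5, -0.1]
finger_gap: 0.0851
clock: 11.4
tcp_pos: [0.5754, 0.2846, 0.0337]
orientation: [0.001, 0.533, 0.846, 0.001]
wrist_force: [-0.9, 0.0, 3.1]
finger_gap: 0.0517
clock: 11.82
tcp_pos: [0.5754, 0.2847, 0.0337]
orientation: [0.001, 0.533, 0.846, 0.001]
wrist_force: [-1.0, -0.4, 6.0]
finger_gap: 0.0518
t 11.82 tcp [0.5754 0.2847 0.0337] caddy [2.2 1.5] yaw 25.65 gap 51.8 F [-1.  -0.4  6. ] nose 0.011
shift total units [-0.0001 -0.0028  0.0021] rows>= 0.1 j [ 0.33  0.57 -0.09  0.91  0.    1.46]
turn units -0.02
```

View pics/w7.png

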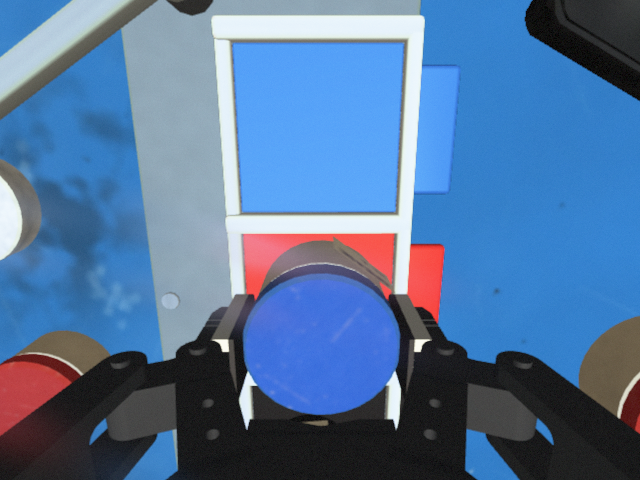

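```bash

python3 -m creep '{"hand":[45,45,45,45,45],"delta_pos":[[0,0,-0.01],[0,0,-0.02],[0,0,-0.02],[0,0,-0.0125],[0,0,0]],"turn":[0,0,0,0,0]}' 40
python3 -m creep '{"hand":[45,45,45,45,45],"delta_pos":[[0.01,0,0],[0.022,0,0],[0.026,0,0],[0.022,0,0],[0.008,0,0]],"turn":[0,0,0,0,0]}'
python3 -m creep '{"hand":[45,45,45,45,45],"delta_pos":[[0,0,0],[0,0,0],[0,0,0],[0,0,0],[0,0,0]],"turn":[0,0,0,0,0]}'
python3 - <<'E'
from lids import *
p=cw(0.7,72); plan(p[0],p[1],.0345,25.75)
c=env.read_camera("wrist"); save(c,"w8.png"); lids(c)
c=env.read_camera("scene"); save(c,"s8.png",(180,340,180,400),3.5)
E
```

```text
clock: 12.28
tcp_pos: [0.576, 0.2849, 0.0849]
orientation: [0.001, 0.533, 0.846, 0.002]
wrist_force: [-0.3, 0.1, -0.8]
finger_gap: 0.0518
clock: 12.7
tcp_pos: [0.5416, 0.3497, 0.0807]
orientation: [-0.001, 0.532, 0.847, -0.001]
wrist_force: [0.7, -0.7, -2.4]
finger_gap: 0.0519
clock: 13.12
tcp_pos: [0.5445, 0.3469, 0.0821]
orientation: [0.0, 0.533, 0.846, -0.0]
wrist_force: [0.1, 0.3, -1.4]
finger_gap: 0.052
t 13.12 tcp [0.5445 0.3469 0.0821] caddy [ 1.4 71.1] yaw 25.57 gap 52.0 F [ 0.1  0.3 -1.4] nose 0.011
shift total units [ 0.0012 -0.0008  0.0595] rows>= 1.1 j [ 0.44  0.53 -0.02  1.02 -0.    1.57]
turn units -0.04
red 458 [391.3 393.3] z 0.0059 at [0.6246 0.2869 0.0059] caddy [ 47.5 -17.8] size [12.7 23.5]
red 744 [411.2 321.8] z 0.0077 at [0.5899 0.2555 0.0077] caddy [  2.6 -31. ] size [63.9 12.7]
red 614 [462.7 144.7] z 0.0305 at [0.5033 0.1951 0.0305] caddy [-101.6  -47.8] size [37.6  9.6]
```

View pics/w8.png

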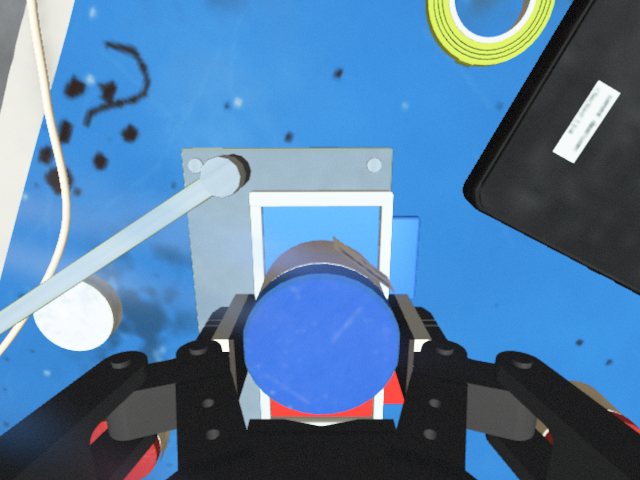

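View pics/s8.png

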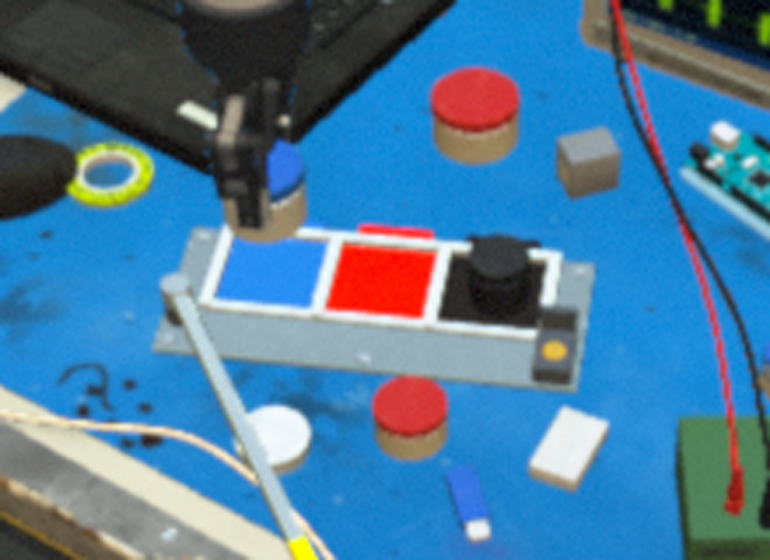

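```bash
python3 - <<'E'
from lids import *
c=env.read_camera("wrist")
z=.1004
for n,px in (("top",(270,322)),("bot",(414,322)),("l",(338,244)),("r",(338,400)),("c",(341,322))): print(n,wc(at_z(c,*px,z)).round(1), world(c,*px).round(4))
# lips at z .013: left edge col 250, right 393, row 200 outer top row 191
for px in ((230,250),(230,393),(191,320)): print(wc(at_z(c,*px,.0125)).round(1))
c=env.read_camera("scene"); lids(c)
E
```

```text
top [ 2.8 97.3] [0.535  0.3698 0.0962]
bot [ 2.7 43.8] [0.5576 0.3227 0.1   ]
l [-22.9  73.6] [0.5215 0.3385 0.1002]
r [28.4 73.4] [0.5678 0.3608 0.1003]
c [ 2.7 72.4] [0.5449 0.3491 0.1011]
[-35.6  88.5]
[41.2 88.2]
[  2.1 109.3]
red 384 [106.  349.2] z 0.2733 at [0.8305 0.2878 0.2733] caddy [ 233.3 -106.4] size [904.   28.4]
red 262 [ 53.9 566.5] z 0.3702 at [ 1.1303 -0.0756  0.3702] caddy [ 345.5 -564. ] size [148.3  20.9]
red 343 [ 60.3 629.9] z 0.3889 at [ 1.1332 -0.2013  0.3889] caddy [ 293.5 -678.5] size [213.3  17.2]
red 1042 [ 97.6 553.3] z 0.2478 at [ 1.159  -0.0685  0.2478] caddy [ 374.4 -570.1] size [196.5 103.5]
red 355 [208.6 315.3] z 0.0408 at [0.7252 0.3104 0.0408] caddy [148.3 -40.3] size [62.8 55.1]
red 524 [259.9 288.6] z 0.0079 at [0.5758 0.2831 0.0079] caddy [ 1.9 -0. ] size [60.7 62. ]
red 289 [296.  296.7] z 0.03 at [0.481 0.193 0.03 ] caddy [-122.6  -40. ] size [44.8 39.7]
red 275 [448.2 586.2] z 0.0151 at [ 0.479  -0.4104  0.0151] caddy [-386.6 -582.6] size [18.1 54.9]
```

```bash

python3 -m creep '{"hand":[45,45,45,45,45],"delta_pos":[[0,0,0.012],[0,0,0.018],[0,0,0.014],[0,0,0.007],[0,0,0.003]],"turn":[0,0,0,0,0]}'
python3 -m creep '{"hand":[45,45,45,45,45],"delta_pos":[[0,0,0.002],[0,0,0.002],[0,0,0],[0,0,0],[0,0,0]],"turn":[0,0,0,0,0]}'
python3 -c "
from h import *
p=cw(.7,72); plan(p[0],p[1],.0337,25.75)"
```

```text
clock: 13.73
tcp_pos: [0.5428, 0.3472, 0.0369]
orientation: [-0.001, 0.533, 0.846, -0.001]
wrist_force: [0.2, -0.7, -0.7]
finger_gap: 0.0518
clock: 14.15
tcp_pos: [0.5443, 0.348, 0.0364]
orientation: [0.0, 0.533, 0.846, 0.0]
wrist_force: [-0.6, 0.5, -1.0]
finger_gap: 0.0517
t 14.15 tcp [0.5443 0.348  0.0364] caddy [ 1.7 72.1] yaw 25.65 gap 51.7 F [-0.6  0.5 -1. ] nose 0.011
shift total units [-0.0001 -0.0013  0.0033] rows>= 0.1 j [ 0.44  0.57 -0.08  0.92  0.    1.57]
turn units -0.02
```

```bash

python3 -m creep '{"hand":[45,45,45,45,45],"delta_pos":[[0,-0.0008,0.0015],[0,0,0.001],[0,0,0.0008],[0,0,0],[0,0,0]],"turn":[0,0,0,0,0]}'
python3 -m creep '{"hand":[45,45,45,45,45],"delta_pos":[[0,0,0.0012],[0,0,0],[0,0,0],[0,0,0],[0,0,0]],"turn":[0,0,0,0,0]}'
python3 -c "
from h import *
p=cw(.7,72); plan(p[0],p[1],.0337,25.75)"
```

```text
clock: 14.57
tcp_pos: [0.5434, 0.3475, 0.0338]
orientation: [0.0, 0.533, 0.846, 0.0]
wrist_force: [-2.2, -1.4, 4.1]
finger_gap: 0.0518
clock: 14.98
tcp_pos: [0.5435, 0.3475, 0.0337]
orientation: [0.0, 0.533, 0.846, 0.0]
wrist_force: [-4.0, -2.2, 10.6]
finger_gap: 0.0515
t 14.98 tcp [0.5435 0.3475 0.0337] caddy [ 0.7 72.1] yaw 25.65 gap 51.5 F [-4.  -2.2 10.6] nose 0.011
shift total units [-0.0001 -0.0001  0.    ] rows>= 0.0 j [ 0.44  0.57 -0.08  0.91 -0.    1.57]
turn units -0.02
```

```bash

python3 -m creep '{"hand":[50,58,70,80,85],"delta_pos":[[0,0,0],[0,0,0],[0,0,0],[0,0,0],[0,0,0]],"turn":[0,0,0,0,0]}'
python3 -m creep '{"hand":[85,85,85,85,85],"delta_pos":[[0,0,-0.01],[0,0,-0.02],[0,0,-0.03],[0,0,-0.02],[0,0,-0.005]],"turn":[0,0,0,0,0]}'
python3 - <<'E'
from lids import *
plan(.4848,.1947,.105,25.75)
c=env.read_camera("wrist"); save(c,"w9.png")
E
```

```text
clock: 15.4
tcp_pos: [0.5434, 0.3474, 0.0318]
orientation: [-0.0, 0.533, 0.846, -0.0]
wrist_force: [0.2, 0.3, -0.5]
finger_gap: 0.0848
clock: 15.82
tcp_pos: [0.5453, 0.3484, 0.1039]
orientation: [0.001, 0.533, 0.846, 0.002]
wrist_force: [0.6, 0.0, -0.4]
finger_gap: 0.0851
t 15.82 tcp [0.5453 0.3484 0.1039] caddy [ 2.8 72.1] yaw 25.65 gap 85.1 F [ 0.6  0.  -0.4] nose 0.011
shift total units [-0.1405 -0.1513 -0.0022] rows>= 4.0 j [0.44 0.51 0.01 1.06 0.   1.57]
turn units -0.02
```

View pics/w9.png

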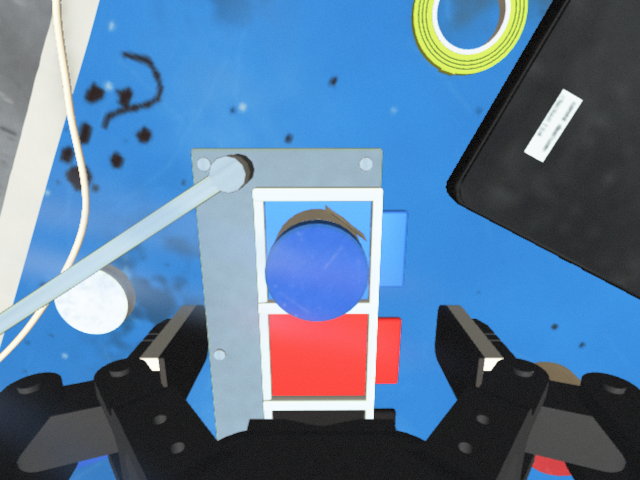

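```bash

python3 -m creep '{"hand":[85,85,85,85,85],"delta_pos":[[-0.01,-0.011,0],[-0.02,-0.022,0],[-0.028,-0.03,0],[-0.03,-0.032,0],[-0.026,-0.027,0]],"turn":[0,0,0,0,0]}'
python3 -m creep '{"hand":[85,85,85,85,85],"delta_pos":[[-0.018,-0.019,0],[-0.008,-0.008,0],[0,0,0],[0,0,0],[0,0,0]],"turn":[0,0,0,0,0]}'
python3 - <<'E'
from lids import *
plan(.4848,.1947,.0175,25.75)
c=env.read_camera("wrist"); save(c,"w10.png"); lids(c)
E
```

```text
clock: 16.28
tcp_pos: [0.4929, 0.2214, 0.0987]
orientation: [-0.001, 0.532, 0.847, -0.001]
wrist_force: [0.3, -0.3, 0.0]
finger_gap: 0.0849
clock: 16.7
tcp_pos: [0.4852, 0.1958, 0.1001]
orientation: [0.0, 0.532, 0.847, 0.0]
wrist_force: [0.3, 0.6, 1.1]
finger_gap: 0.0846
t 16.7 tcp [0.4852 0.1958 0.1001] caddy [-117.7  -39.3] yaw 25.67 gap 84.6 F [0.3 0.6 1.1] nose 0.011
shift total units [-0.0011 -0.0011  0.1032] rows>= 2.0 j [ 0.23  0.3  -0.33  0.93  0.    1.35]
turn units -0.02
red 12053 [185.3 527. ] z 0.0079 at [0.5771 0.2822 0.0079] caddy [ 2.7 -1.4] size [62.9 63.6]
red 1555 [185.5 607. ] z 0.0059 at [0.6204 0.3026 0.0059] caddy [50.5 -1.9] size [10.8 49. ]
red 4799 [261.2 320.8] z 0.0307 at [0.4863 0.1958 0.0307] caddy [-116.7  -39.7] size [43.  45.1]
```

View pics/w10.png

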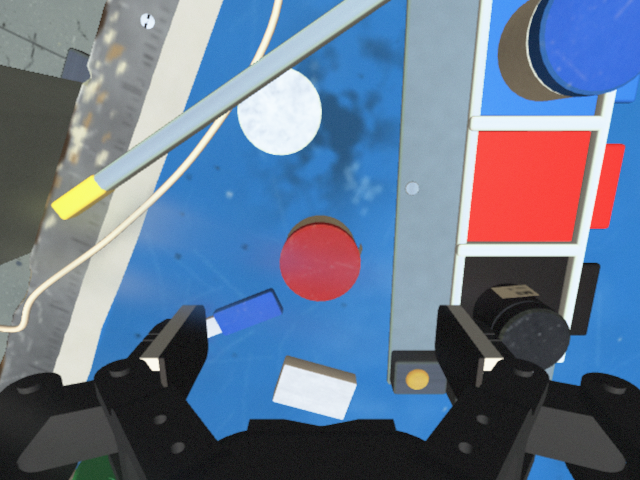

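```bash

python3 -m creep '{"hand":[85,85,85,85,85],"delta_pos":[[-0.0008,-0.0008,0.015],[0,0,0.03],[0,0,0.03],[0,0,0.018],[0,0,0.007]],"turn":[0,0,0,0,0]}'
python3 -m creep '{"hand":[85,70,60,50,38],"delta_pos":[[0,0,0],[0,0,0],[0,0,0],[0,0,0],[0,0,0]],"turn":[0,0,0,0,0]}' 35
python3 -m creep '{"hand":[38,38,38,38,38],"delta_pos":[[0,0,0],[0,0,0],[0,0,0],[0,0,0],[0,0,0]],"turn":[0,0,0,0,0]}'
python3 - <<'E'
from lids import *
p=cw(.7,0)
plan(p[0],p[1],.0175+.06,25.75)
c=env.read_camera("wrist"); save(c,"w11.png"); lids(c)
E
```

```text
clock: 17.17
tcp_pos: [0.4827, 0.1947, 0.0176]
orientation: [-0.001, 0.532, 0.847, -0.001]
wrist_force: [-0.8, 0.2, 0.4]
finger_gap: 0.0852
clock: 17.58
tcp_pos: [0.4851, 0.1944, 0.0215]
orientation: [0.001, 0.532, 0.846, 0.001]
wrist_force: [0.4, 0.2, 4.1]
finger_gap: 0.0433
clock: 18.0
tcp_pos: [0.4852, 0.1944, 0.0216]
orientation: [0.001, 0.533, 0.846, 0.001]
wrist_force: [-0.6, 0.6, 6.6]
finger_gap: 0.0432
t 18.0 tcp [0.4852 0.1944 0.0216] caddy [-118.3  -40.5] yaw 25.65 gap 43.2 F [-0.6  0.6  6.6] nose 0.011
shift total units [ 0.0509  0.1488 -0.0695] rows>= 3.3 j [ 0.23  0.39 -0.43  0.75  0.    1.35]
turn units -0.02
red 14099 [211.8 596.2] z 0.0078 at [0.5649 0.2749 0.0078] caddy [-11.5  -2.7] size [40.3 63.5]
red 11352 [327.3 321. ] z 0.0306 at [0.4855 0.196  0.0306] caddy [-117.3  -39.2] size [43.5 43.9]
```

View pics/w11.png

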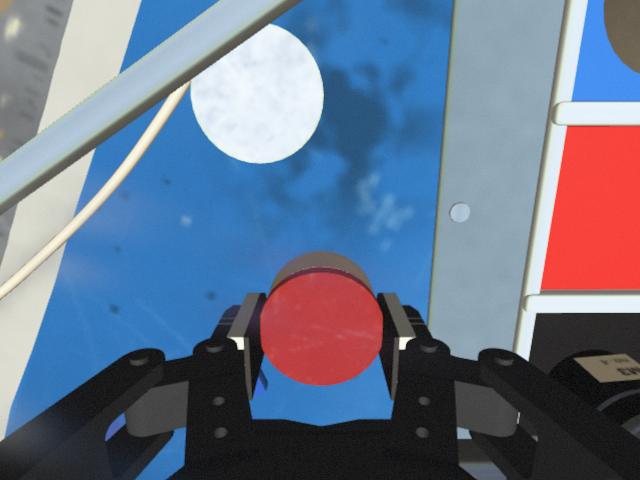

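```bash

python3 -m creep '{"hand":[38,38,38,38,38],"delta_pos":[[0,0,-0.01],[0,0,-0.022],[0,0,-0.025],[0,0,-0.013],[0,0,0]],"turn":[0,0,0,0,0]}'
python3 -m creep '{"hand":[38,38,38,38,38],"delta_pos":[[0.007,0.02,0],[0.012,0.036,0],[0.013,0.039,0],[0.012,0.036,0],[0.0065,0.018,0]],"turn":[0,0,0,0,0]}'
python3 -m creep '{"hand":[38,38,38,38,38],"delta_pos":[[0,0,0],[0,0,0],[0,0,0],[0,0,0],[0,0,0]],"turn":[0,0,0,0,0]}'
python3 - <<'E'
from lids import *
p=cw(.7,0)
plan(p[0],p[1],.0286,25.75)
c=env.read_camera("wrist"); save(c,"w12.png"); lids(c)
c=env.read_camera("scene"); save(c,"s12.png",(180,340,180,400),3.5)
E
```

```text
clock: 18.47
tcp_pos: [0.4861, 0.1945, 0.079]
orientation: [0.002, 0.533, 0.846, 0.002]
wrist_force: [0.6, -0.5, -0.8]
finger_gap: 0.0433
clock: 18.88
tcp_pos: [0.5764, 0.2841, 0.0753]
orientation: [0.0, 0.532, 0.847, 0.001]
wrist_force: [0.9, 0.2, -1.1]
finger_gap: 0.043
clock: 19.3
tcp_pos: [0.5731, 0.2812, 0.0761]
orientation: [-0.0, 0.533, 0.846, -0.0]
wrist_force: [0.3, 1.2, -0.4]
finger_gap: 0.0434
t 19.3 tcp [0.5731 0.2812 0.0761] caddy [-1.3 -0.6] yaw 25.61 gap 43.4 F [ 0.3  1.2 -0.4] nose 0.011
shift total units [0.0007 0.0026 0.0593] rows>= 1.1 j [ 0.33  0.53 -0.05  1.    0.    1.45]
turn units -0.03
red 18432 [294.3 323.8] z 0.0844 at [0.5691 0.2943 0.0844] caddy [ 0.7 13. ] size [43.7 66.2]
red 2259 [260.2 410.8] z 0.0057 at [0.6187 0.3028 0.0057] caddy [49.1 -0.9] size [15.  49.4]
red 6333 [355.2 609.4] z 0.041 at [0.7174 0.3089 0.041 ] caddy [140.6 -38.3] size [33.7 63.7]
```

View pics/w12.png

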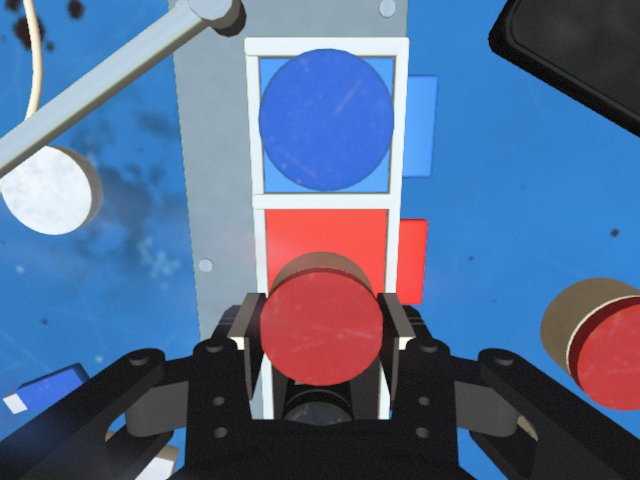

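View pics/s12.png

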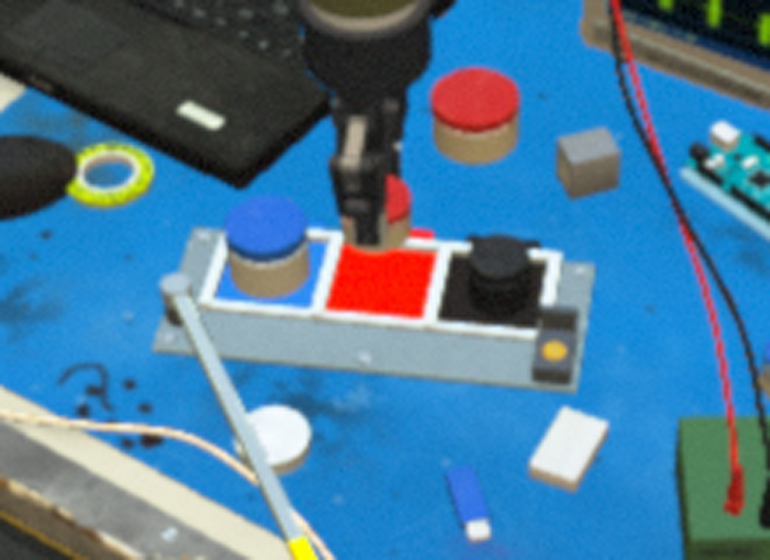

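```bash

python3 -m creep '{"hand":[38,38,38,38,38],"delta_pos":[[0.0005,0.0018,0.012],[0,0,0.018],[0,0,0.014],[0,0,0.007],[0,0,0.003]],"turn":[0,0,0,0,0]}'
python3 -m creep '{"hand":[38,38,38,38,38],"delta_pos":[[0,0,0.001],[0,0,0.001],[0,0,0],[0,0,0],[0,0,0]],"turn":[0,0,0,0,0]}'
python3 -c "
from h import *
p=cw(.7,0); plan(p[0],p[1],.0286,25.75)"
```

```text
clock: 19.82
tcp_pos: [0.574, 0.2825, 0.031]
orientation: [-0.001, 0.533, 0.846, -0.001]
wrist_force: [-0.3, 0.2, -0.4]
finger_gap: 0.0432
clock: 20.23
tcp_pos: [0.5756, 0.2832, 0.0319]
orientation: [0.0, 0.533, 0.846, 0.0]
wrist_force: [0.6, 0.9, -0.9]
finger_gap: 0.0436
t 20.23 tcp [0.5756 0.2832 0.0319] caddy [1.7 0.2] yaw 25.65 gap 43.6 F [ 0.6  0.9 -0.9] nose 0.011
shift total units [-0.0002 -0.0013  0.0042] rows>= 0.1 j [ 0.33  0.57 -0.1   0.91  0.    1.46]
turn units -0.02
```

```bash

python3 -m creep '{"hand":[38,38,38,38,38],"delta_pos":[[0,-0.001,0.0015],[0,0,0.0015],[0,0,0.0012],[0,0,0],[0,0,0]],"turn":[0,0,0,0,0]}'
python3 -m creep '{"hand":[38,38,38,38,38],"delta_pos":[[0,0,0.0008],[0,0,0],[0,0,0],[0,0,0],[0,0,0]],"turn":[0,0,0,0,0]}'
python3 -c "
from h import *
p=cw(.7,0); plan(p[0],p[1],.0286,25.75)"
```

```text
clock: 20.65
tcp_pos: [0.5745, 0.2827, 0.0286]
orientation: [0.0, 0.533, 0.846, 0.0]
wrist_force: [-2.1, -1.1, 4.7]
finger_gap: 0.0437
clock: 21.07
tcp_pos: [0.5745, 0.2827, 0.0286]
orientation: [0.0, 0.533, 0.846, 0.0]
wrist_force: [-3.4, -1.1, 8.6]
finger_gap: 0.043
t 21.07 tcp [0.5745 0.2827 0.0286] caddy [0.6 0.2] yaw 25.65 gap 43.0 F [-3.4 -1.1  8.6] nose 0.011
shift total units [-0.0003  0.0002  0.    ] rows>= 0.0 j [ 0.33  0.57 -0.1   0.9  -0.    1.46]
turn units -0.02
```

```bash

python3 -m creep '{"hand":[48,58,70,80,85],"delta_pos":[[0,0,0],[0,0,0],[0,0,0],[0,0,0],[0,0,0]],"turn":[0,0,0,0,0]}'
python3 -m creep '{"hand":[85,85,85,85,85],"delta_pos":[[0,0,-0.01],[0,0,-0.02],[0,0,-0.03],[0,0,-0.025],[0,0,-0.005]],"turn":[0,0,0,0,0]}'
python3 - <<'E'
from lids import *
p=cw(-216,70)
plan(p[0],p[1],.11,25.75)
c=env.read_camera("wrist"); save(c,"w13.png")
E
```

```text
clock: 21.48
tcp_pos: [0.5744, 0.2827, 0.027]
orientation: [-0.0, 0.533, 0.846, -0.0]
wrist_force: [0.4, -0.1, 1.0]
finger_gap: 0.0851
clock: 21.9
tcp_pos: [0.5768, 0.2835, 0.1038]
orientation: [0.002, 0.533, 0.846, 0.003]
wrist_force: [0.4, 0.3, 0.6]
finger_gap: 0.0841
t 21.9 tcp [0.5768 0.2835 0.1038] caddy [ 2.9 -0. ] yaw 25.65 gap 84.1 F [0.4 0.3 0.6] nose 0.011
shift total units [ 0.0871 -0.2738 -0.0095] rows>= 5.5 j [ 0.33  0.51 -0.01  1.05  0.    1.46]
turn units -0.02
```

View pics/w13.png

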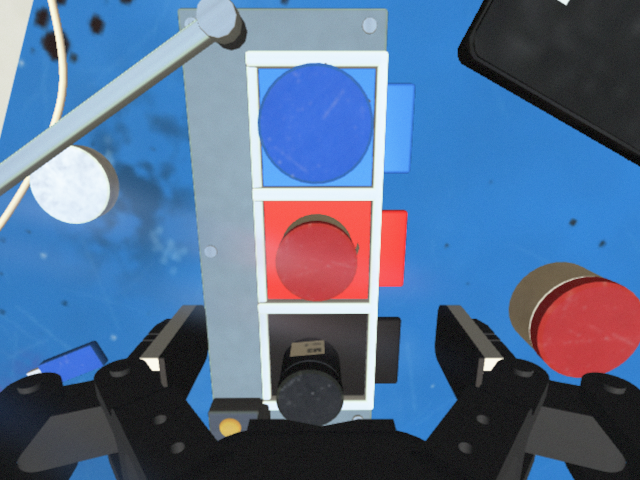

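```bash

python3 -m creep '{"hand":[80,70,60,40,20],"delta_pos":[[0.005,-0.015,-0.004],[0.009,-0.028,-0.004],[0.01,-0.032,0],[0.01,-0.032,0],[0.01,-0.032,0]],"turn":[0,0,0,0,0]}'
python3 -m creep '{"hand":[0,0,0,0,0],"delta_pos":[[0.01,-0.032,0],[0.01,-0.032,0],[0.01,-0.032,0],[0.008,-0.025,0],[0.005,-0.0115,0]],"turn":[0,0,0,0,0]}' 30
python3 -m creep '{"hand":[0,0,0,0,0],"delta_pos":[[0,0,0],[0,0,0],[0,0,0],[0,0,0],[0,0,0]],"turn":[0,0,0,0,0]}'
python3 - <<'E'
from lids import *
p=cw(-216,70)
plan(p[0],p[1],.032,25.75)
c=env.read_camera("wrist"); save(c,"w14.png")
c=env.read_camera("scene"); save(c,"s14.png",(180,400,140,433),2.6)
E
```

```text
clock: 22.37
tcp_pos: [0.4572, 0.2658, 0.1047]
orientation: [-0.0, 0.533, 0.846, -0.001]
wrist_force: [-0.4, 0.0, 0.1]
finger_gap: 0.0368
clock: 22.78
tcp_pos: [0.3448, 0.2503, 0.1046]
orientation: [-0.001, 0.532, 0.847, -0.002]
wrist_force: [0.1, 0.1, -0.5]
finger_gap: -0.0001
clock: 23.2
tcp_pos: [0.3498, 0.2517, 0.1057]
orientation: [0.0, 0.533, 0.846, 0.0]
wrist_force: [-0.1, 0.2, -0.1]
finger_gap: -0.0001
t 23.2 tcp [0.3498 0.2517 0.1057] caddy [-215.4   69.9] yaw 25.61 gap -0.1 F [-0.1  0.2 -0.1] nose 0.011
shift total units [ 0.0001 -0.0009  0.0921] rows>= 1.8 j [ 0.44  0.13 -0.54  0.9   0.    1.56]
turn units -0.03
```

View pics/w14.png

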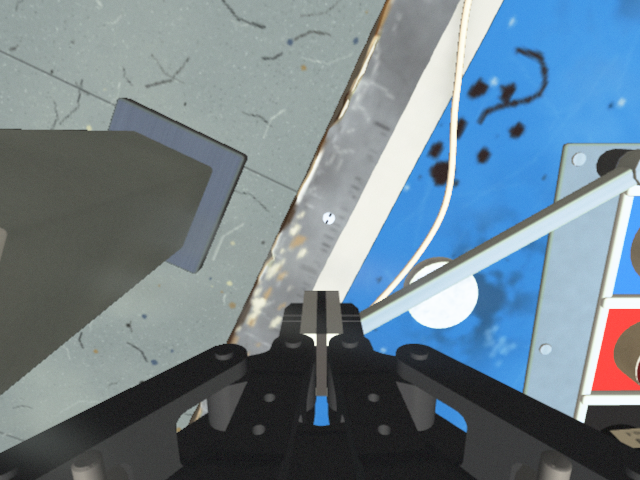

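View pics/s14.png

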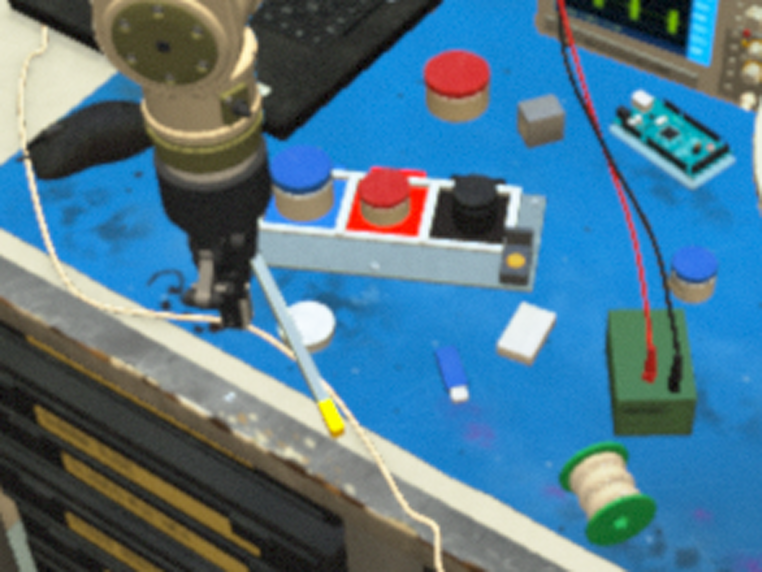

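```bash
python3 - <<'E'
from lids import *
c=env.read_camera("wrist")
a=wc(at_z(c,316,385,.034)); b=wc(at_z(c,187,600,.034)); print(a,b)
d=(b-a)/np.linalg.norm(b-a); t=wc(env.get_state()["tcp_pos"]); v=t-a
print("bar angle",np.arctan2(d[0],d[1]),"perp dist",abs(v[0]*d[1]-v[1]*d[0]))
piv=np.array([-46,122])-a; print("pivot perp",piv[0]*d[1]-piv[1]*d[0])
E
```

```text
[-177.86869843   35.23827022] [-67.96421816 109.39772802]
bar angle 0.9772096135870293 perp dist 50.1608178982505
pivot perp 1.8388919011759555
```

```bash

python3 -m creep '{"hand":[0,0,0,0,0],"delta_pos":[[0,0,0.015],[0,0,0.03],[0,0,0.028],[0,0,0.014],[0,0,0.005]],"turn":[0,0,0,0,0]}' 60
python3 -m creep '{"hand":[0,0,0,0,0],"delta_pos":[[0,0,0],[-0.008,0.005,0],[-0.01,0.0063,0],[-0.0095,0.0062,0],[-0.011,0.0082,0]],"turn":[0,0,0,0,0]}'
python3 -c "
from h import *
p=cw(-182,22); plan(p[0],p[1],.032,25.75)"
```

```text
clock: 23.77
tcp_pos: [0.3473, 0.2507, 0.0303]
orientation: [-0.001, 0.533, 0.846, -0.001]
wrist_force: [-0.5, 0.3, 1.0]
finger_gap: 0.0003
clock: 24.18
tcp_pos: [0.3819, 0.2323, 0.033]
orientation: [0.0, 0.533, 0.846, 0.001]
wrist_force: [-0.3, -0.1, 0.1]
finger_gap: 0.0001
t 24.18 tcp [0.3819 0.2323 0.033 ] caddy [-194.9   38.5] yaw 25.64 gap 0.1 F [-0.3 -0.1  0.1] nose 0.011
shift total units [-0.0206  0.0161  0.0012] rows>= 0.5 j [ 0.37  0.25 -0.61  0.71  0.    1.49]
turn units -0.02
```

```bash

python3 -m creep '{"hand":[0,0,0,0,0],"delta_pos":[[-0.01,0.008,0],[-0.01,0.008,0],[-0.0138,0.0154,0],[-0.0138,0.0154,0],[-0.0105,0.0178,0]],"turn":[0,0,0,0,0]}'
python3 - <<'E'
from h import *
p=cw(-129.4,-17); plan(p[0],p[1],.032,25.75)
c=env.read_camera("wrist"); save(c,"w15.png")
E
```

```text
clock: 24.6
tcp_pos: [0.4482, 0.2119, 0.0321]
orientation: [-0.0, 0.533, 0.846, -0.0]
wrist_force: [-1.1, -0.4, 0.3]
finger_gap: 0.0
t 24.6 tcp [0.4482 0.2119 0.0321] caddy [-143.9   -8.7] yaw 25.59 gap 0.0 F [-1.1 -0.4  0.3] nose 0.011
shift total units [-0.0103  0.0182  0.0001] rows>= 0.4 j [ 0.28  0.33 -0.49  0.75 -0.    1.4 ]
turn units -0.03
```

View pics/w15.png

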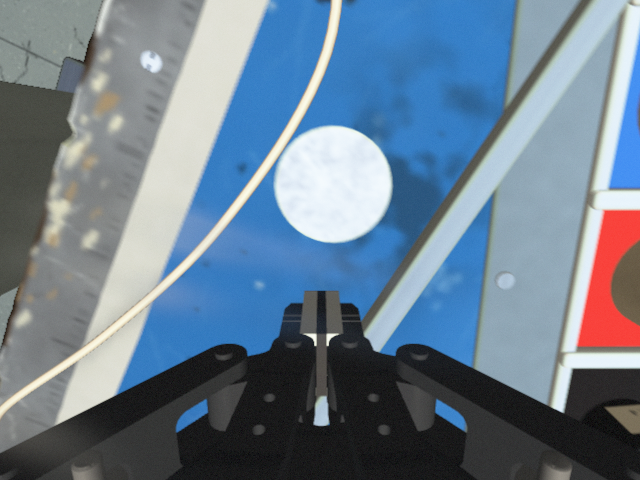

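The bar is following the fingers (the edge meets them at about (345,365)), and it cleared the tin. I'll keep pushing.

```bash

python3 -m creep '{"hand":[0,0,0,0,0],"delta_pos":[[-0.0103,0.017,0],[-0.0066,0.0195,0],[-0.0066,0.0195,0],[-0.002,0.009,0],[0,0,0]],"turn":[0,0,0,0,0]}'
python3 -c "
from h import *
p=cw(-65.5,-32); plan(p[0],p[1],.032,25.75)"
```

```text
clock: 25.07
tcp_pos: [0.505, 0.2172, 0.0322]
orientation: [0.001, 0.533, 0.846, 0.001]
wrist_force: [0.3, -0.2, -0.6]
finger_gap: 0.0
t 25.07 tcp [0.505  0.2172 0.0322] caddy [-90.5 -28.6] yaw 25.59 gap 0.0 F [ 0.3 -0.2 -0.6] nose 0.011
shift total units [-0.0041  0.0313  0.0004] rows>= 0.6 j [ 0.26  0.42 -0.35  0.8   0.    1.38]
turn units -0.03
```

```bash

python3 -m creep '{"hand":[0,0,0,0,0],"delta_pos":[[-0.001,0.006,0],[-0.001,0.006,0],[-0.001,0.005,0],[-0.001,0.005,0],[0,0.003,0]],"turn":[0,0,0,0,0]}'
python3 -m creep '{"hand":[0,0,0,0,0],"delta_pos":[[0,0.003,0],[0,0.003,0],[0,0.002,0],[0,0,0],[0,0,0]],"turn":[0,0,0,0,0]}'
python3 - <<'E'
from h import *
p=cw(-65.5,-32); plan(p[0],p[1],.032,25.75)
c=env.read_camera("wrist"); save(c,"w16.png")
c=env.read_camera("scene"); save(c,"s16.png",(200,340,200,390),4)
E
```

```text
clock: 25.48
tcp_pos: [0.5177, 0.2217, 0.0313]
orientation: [-0.003, 0.532, 0.846, -0.004]
wrist_force: [-11.7, -4.7, 8.0]
finger_gap: 0.0
clock: 25.9
tcp_pos: [0.5289, 0.2261, 0.0325]
orientation: [0.0, 0.532, 0.846, 0.001]
wrist_force: [-0.0, 0.0, -0.0]
finger_gap: 0.0002
t 25.9 tcp [0.5289 0.2261 0.0325] caddy [-65.1 -30.9] yaw 25.66 gap 0.2 F [-0.  0. -0.] nose 0.011
shift total units [-0.0013 -0.0004  0.0006] rows>= 0.0 j [ 0.26  0.46 -0.28  0.83  0.    1.39]
turn units -0.02
```

View pics/w16.png

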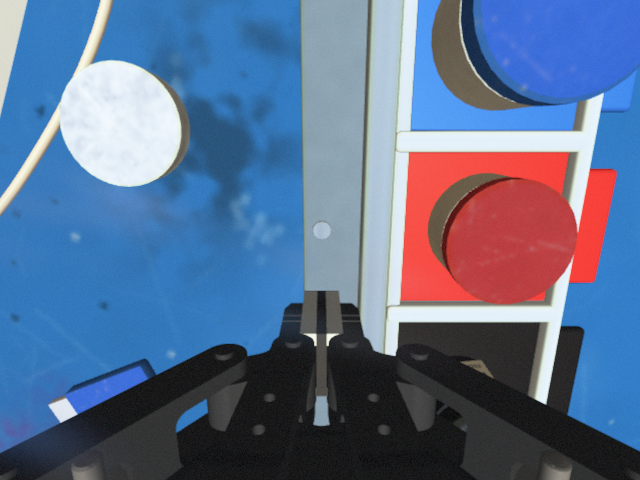

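View pics/s16.png

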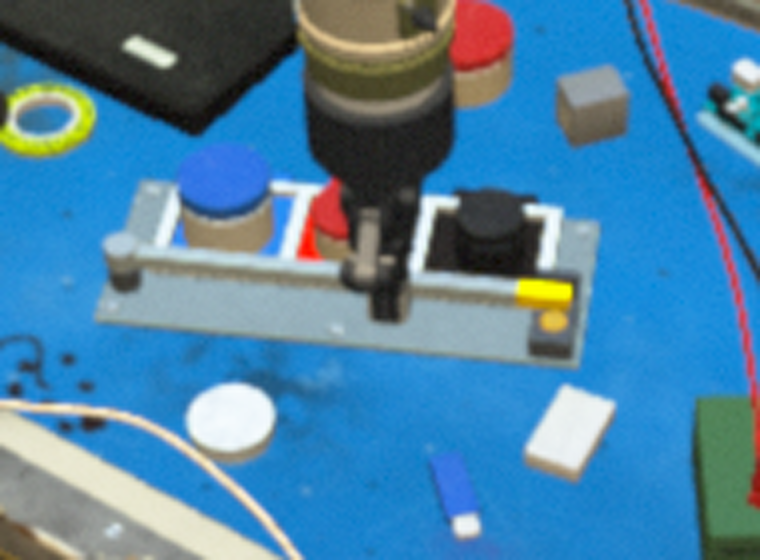

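```bash

python3 -m creep '{"hand":[0,0,0,0,0],"delta_pos":[[0,0.001,0],[0,0.001,0],[0,0.001,0],[0,0,0],[0,0,0]],"turn":[0,0,0,0,0]}'
python3 -m creep '{"hand":[0,0,0,0,0],"delta_pos":[[0,0.001,0],[0,0.001,0],[0,0.001,0],[0,0,0],[0,0,0]],"turn":[0,0,0,0,0]}'
python3 -c "
from h import *
p=cw(-65.5,-32); plan(p[0],p[1],.032,25.75)"
```

```text
clock: 26.42
tcp_pos: [0.5303, 0.2268, 0.0322]
orientation: [0.0, 0.533, 0.846, 0.0]
wrist_force: [-1.2, 0.4, -1.0]
finger_gap: 0.0001
clock: 26.83
tcp_pos: [0.5306, 0.227, 0.0319]
orientation: [-0.001, 0.533, 0.846, -0.002]
wrist_force: [-5.2, -2.5, 5.2]
finger_gap: -0.0
t 26.83 tcp [0.5306 0.227  0.0319] caddy [-63.2 -30.9] yaw 25.64 gap -0.0 F [-5.2 -2.5  5.2] nose 0.011
shift total units [-0.0014 -0.0029 -0.0001] rows>= 0.1 j [ 0.27  0.47 -0.27  0.84 -0.    1.39]
turn units -0.02
```

```bash

python3 -m creep '{"hand":[0,0,0,0,0],"delta_pos":[[0,-0.01,0],[0,-0.025,0],[0,-0.03,0],[0,0,-0.03],[0,0,-0.04]],"turn":[0,0,0,0,0]}'
python3 -m creep '{"hand":[0,0,0,0,0],"delta_pos":[[0,-0.02,-0.04],[0,-0.03,-0.03],[0,-0.03,-0.01],[0,-0.02,0],[0,-0.01,0]],"turn":[0,0,0,0,0]}'
python3 -m creep '{"hand":[0,0,0,0,0],"delta_pos":[[0,0,0],[0,0,0],[0,0,0],[0,0,0],[0,0,0]],"turn":[0,0,0,0,0]}'
python3 - <<'E'
from lids import *
plan(.4,.2,.2)
for n,cr in (("top",(150,340,190,440)),("scene",(180,360,190,430))):
    c=env.read_camera(n); save(c,n+"17.png",cr,3.2); print(n); lids(c)
    for t in ["keeper_tip","keeper_mid","keeper_pivot","catch"]:
        for d in env.pinpoint(n,t)[:1]:
            l=d["location"]; p=wc(at_z(c,*l,.034)); print(t,np.round(l),round(d["score"],2),p.round(1))
    hsv=cv2.cvtColor(c["pixels"],cv2.COLOR_RGB2HSV); H,S,V=[hsv[...,i].astype(int) for i in range(3)]
    N,L,st,ce=cv2.connectedComponentsWithStats(((H>24)&(H<32)&(S>180)&(V>130)).astype(np.uint8))
    for i in range(1,N):
        if st[i,4]>20: print("yellow",st[i,4],ce[i][::-1].round(1),wc(at_z(c,ce[i][1],ce[i][0],.034)).round(1))
E
```

```text
clock: 27.25
tcp_pos: [0.4803, 0.2039, 0.0853]
orientation: [-0.003, 0.533, 0.846, -0.003]
wrist_force: [0.9, 0.7, 1.8]
finger_gap: -0.0003
clock: 27.67
tcp_pos: [0.4048, 0.1668, 0.153]
orientation: [0.001, 0.533, 0.846, 0.001]
wrist_force: [-0.4, 0.1, -0.8]
finger_gap: -0.0002
clock: 28.08
tcp_pos: [0.4068, 0.1674, 0.1517]
orientation: [-0.0, 0.532, 0.846, -0.0]
wrist_force: [-0.3, 0.3, -0.4]
finger_gap: 0.0003
t 28.08 tcp [0.4068 0.1674 0.1517] caddy [-200.6  -30.8] yaw 25.65 gap 0.3 F [-0.3  0.3 -0.4] nose 0.011
shift total units [ 0.0404  0.01   -0.0603] rows>= 1.4 j [ 0.21  0.11 -0.45  1.02  0.    1.33]
top
red 425 [ 87.6 269.5] z 0.2377 at [0.8198 0.2715 0.2377] caddy [ 216.7 -116.4] size [425.9  35.8]
red 688 [174.5 261.4] z 0.0401 at [0.7288 0.3135 0.0401] caddy [152.9 -39.1] size [59.6 57.3]
red 956 [253.  280.4] z 0.0094 at [0.5747 0.2812 0.0094] caddy [ 0.1 -1.2] size [62.5 62.2]
keeper_tip [244. 341.] 0.97 [ -44.2 -114. ]
keeper_mid [271. 292.] 0.83 [-45.9  -5.9]
keeper_pivot [296. 233.] 0.91 [-37.7 117.9]
scene
red 384 [106.3 349.2] z 0.2709 at [0.8327 0.2891 0.2709] caddy [ 235.9 -106.3] size [907.1  28.5]
red 261 [ 53.8 566.5] z 0.3702 at [ 1.1307 -0.0755  0.3702] caddy [ 345.8 -564.1] size [147.4  21.8]
red 343 [ 60.3 629.9] z 0.3901 at [ 1.1302 -0.2015  0.3901] caddy [ 290.7 -677.3] size [212.9  17. ]
red 1040 [ 97.6 553.2] z 0.2484 at [ 1.158  -0.0686  0.2484] caddy [ 373.5 -569.8] size [199.4 103.4]
red 356 [208.6 315.4] z 0.0409 at [0.7253 0.3104 0.0409] caddy [148.4 -40.4] size [62.8 55.1]
red 275 [448.2 586.1] z 0.0155 at [ 0.4787 -0.4103  0.0155] caddy [-386.8 -582.3] size [17.7 54.9]
keeper_tip [273. 335.] 0.96 [ -51.1 -110.9]
keeper_mid [269. 289.] 0.7 [-52.1 -12. ]
keeper_pivot [266. 234.] 0.72 [-56.7 108.9]
catch [277. 337.] 0.82 [ -60.4 -117.2]
yellow 158 [ 44.9 555.5] [1119.  -727.6]
yellow 65 [271.6 335.9] [ -45.7 -112.9]
yellow 22 [474.2 589. ] [-443.9 -572.1]
```

View pics/top17.png

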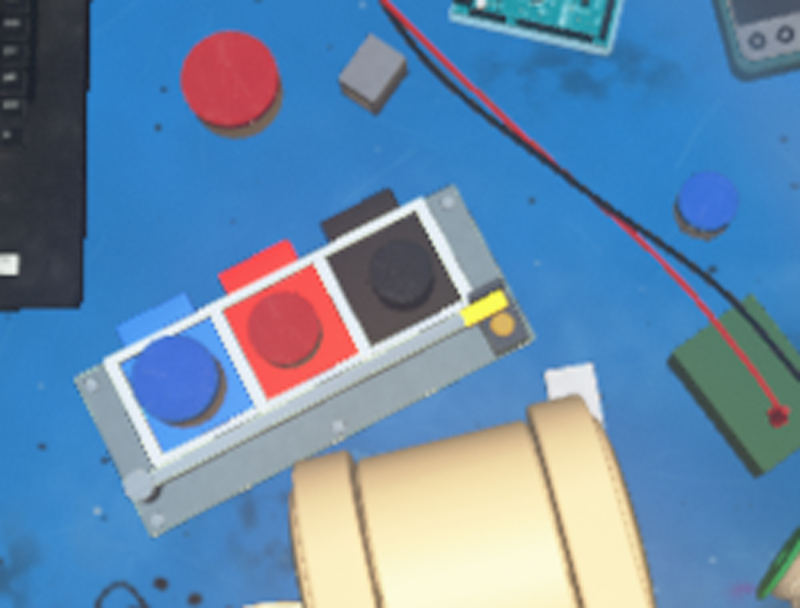

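View pics/scene17.png

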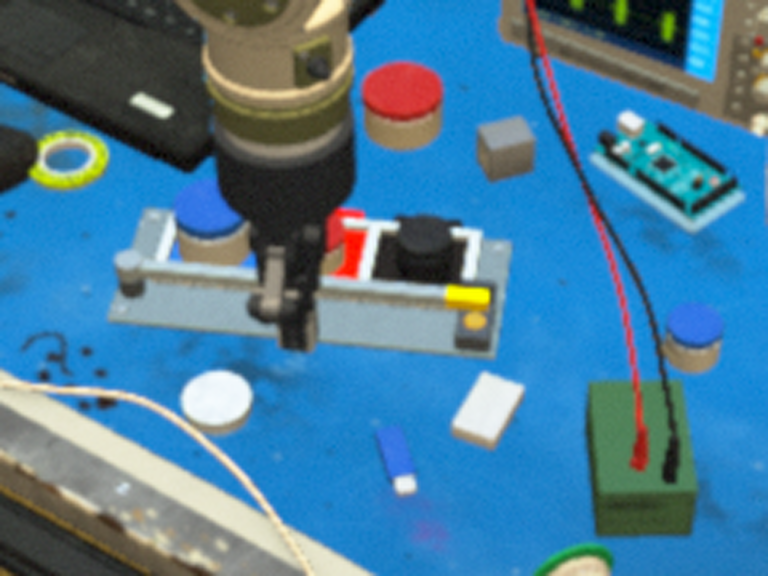

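The top view shows grease in blue, flux in red and black in black. The bar's yellow end at (244,341) lies behind the exposed ball and against the stop. The fitted tip at x of about -45 mm agrees with shut (-46). The arm is clear, so I'm handing in.

```bash
python3 -c "
from workcell import env
print(env.hand_in())"
```

```text
the job is handed in; nothing more can be done
None
```

The pots are swapped and the keeper bar is shut. I handed the job in at about 28.5 s of the 72 s allowed; no verdict was reported.

**What I did:** I set the 45 mm flux pot on the bench in front of the caddy. I then moved the 53 mm grease pot into the blue bay and the flux pot into the red bay. Last, I swung the keeper shut with closed fingers, past the tin without touching it, and backed the arm away.

**Last checks:**
- **Pots:** both went down to the bay floor at the expected heights and look upright. The black pot was left in its bay. The flux pot stands roughly central in the red bay, judged by eye.
- **Keeper:** the force rose to about 12 N at the ball, then fell to zero as the bar snapped in. A further gentle push met the stop. The ball shows in front of the bar, and the yellow end measured about x = -45 mm from both cameras, against -46 for shut.
- **Bystanders:** the relay, tin, calibration block, memory stick and spool looked undisturbed. I judged this from the pictures and did not measure them.

**Disagreements:** the cameras differed from the robot by 2–4 mm in caddy x. I re-centred the caddy by 1.8 mm after the first placement. In the final pictures the networks placed the hinge up to about 13 mm off, so I did not rely on that reading.

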